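Shim the bottle row tight in the sampler lane

ROBOT

A 7-joint arm with a two-finger parallel gripper is mounted at the origin on the work surface. World frame = base frame: x ahead of the robot, y to its left, z up, the work surface at z = 0. Lengths are in m, angles in rad, forces in N, time in s.
With the tool pointing down it reaches from about 0.4 to 0.875 m from the base axis. Payload 6.5 kg.
Tool frame: the origin (TCP) lies at the very end of the fingers, on their centre line; the grasp point (between the pads) lies behind it (robot.tcp_to_grasp is the z of the grasp point in the tool frame, in m); z points along the fingers, y is the direction in which the jaws open and shut (so a half turn about z gives the same grasp; the last joint's range is limited). The gripper opens to 85 mm and grips with 20 to 120 N. Pads are 22 mm wide; open, the fingers measure 114 mm over their backs; the gripper's body (76 mm by 85 mm) begins 54 mm behind the grasp point. The pads swing forward as they close: fully open they stand 13 mm farther back than shut.
Start: joints at [1.042, 0.536, -0.004, 1.538, 0.003, 1.067, -0.071], TCP at [0.29, -0.582, 0.231] pointing down, gripper open.
Joint ranges: [-2.7, 2.7], [-0.37, 2.16], [-1.27, 1.26], [0.24, 2.4], [-1.31, 4.45], [0.19, 1.91], [-2.76, 2.76]. Speed limits (rad/s): [2.39, 2.39, 3.14, 3.14, 3.14, 3.14, 3.14].

INTERFACE

Orientations are given as a rotation vector (axis times angle).
In Python, from workcell import robot gives the robot as it stands.
- The arm moves only by the tool apply_moves, never from a script. Its argument "increments" is a list of rows, each an object of numbers: "gripper": the gripper's target within -1 to 1 (shut at 1, half-way at 0, fully open at -1); "tx", "ty", "tz": the shift along the tool's x, y, z in units of 25 mm (1.0 is 25 mm); "rx", "ry", "rz": the turn, a rotation vector about the tool's x, y, z in units of 5 degrees (1.0 is 5 degrees). In form: [{"gripper": .., "tx": .., "ty": .., "tz": .., "rx": .., "ry": .., "rz": ..}, ...]. A call has 1 to 20 rows; each row shifts and turns the commanded pose from where the row before left it, along the tool's axes as they then stand; what a row does not reach is not made up. A row lasts 1/8 s, in which the tool goes at most 62.5 mm and 10.7 degrees, less where a joint would pass 70% of its speed; a pose out of reach is approached as far as the arm can. A call is refused whole if a number of a shift passes 1 or a number of a turn 1, either way. A call with a gripper value outside its range is refused whole. The fingers move at their own pace and stop on an object; "grip_force" is the grip in N (left out, the last holds). Time passes only in rows, so rows that do not move let the fingers close. It gives the time, the measured TCP pose, the force and the opening at its end, in the units of the state.
- robot.state(): the state, without advancing time (a new reading comes with each control period).
- robot.camera(name): name is "side" or "top"; returns a dict with "image" (420x560x3 uint8, red, green, blue), "camera_matrix" (3x3 intrinsics, pixels), "eye" and "rotation" of the camera in the world. Camera axes: x right, y up, looking along -z (the intrinsics and any distortion apply to the point x, -y, -z); pixel columns grow to the right and rows downward; lengths in m; the calibration is good to about 2 mm. A picture is of the moment at which its call begins. There is no depth.
- robot.hand_in(): hands the job in, once; it reports no verdict.
Trained networks look in a picture, given as the dict that the camera call returned (one of the last four; its "shot" number tells which), for a name from the list of things; names that differ only in an ending like _2 or _b are one class to them, and where a whole thing is asked for, a point or a joint stands for the part that bears it (a point fixed in the world has none). Each returns a list of dicts, best first, with "confidence" (0 to 1); they miss things now and then, are a little off and sometimes report something else, mostly with a low value. They report only what shows in the picture. A call takes as long as a camera call. They do not tell look-alikes from the thing itself.
- robot.look_for(picture, thing): "extent" ([left, top, right, bottom] in pixels, round what is visible of it).
- robot.place_of(picture, thing): "uv" ([column, row] in pixels: a listed point, or the origin of a listed thing).
The state is a dict: "time": time; "joint_positions": joint angles; "dq": joint speeds; "joint_torque": joint torques, N m; "tcp_pos": TCP position; "tcp_rot": TCP orientation; "force": force on the tool from outside, world axes, zero at the start; "torque": the same for the moment, N m; "finger_gap": opening from 0.0 (shut) to 1.0 (fully open).
Only numpy, scipy, OpenCV 4.12 (cv2) and the standard library are available. Lean on these libraries where they do the work, as an engineer would, in place of code of your own. Each camera call takes 0.05 s, during which the arm holds its last target.

TASK

Stand the tipped bottle back upright in its lane beside its neighbour and let go of it, then stand spacer blocks on end, side by side across the lane, in the gap between the bottles and the sliding pusher, as many as it takes until the pusher closes firmly on them. Finish while holding the pusher pressed against the spacers by its handle, so that the whole row is squeezed tight and upright against the end stop; do not let go, the pusher springs back. Leave the well plate, the jar and the screwdriver where they are.

Things in the scene. Friction and masses are not known exactly. Their poses are not given: they have to be found in the camera images.
- tray: Fixed black lane tray, 80 x 280 plate, 6 thick, lying on the bench. Origin: centre of its underside; x across the lane, y along it towards the pusher's end. The lane floor is the plate's top (6 above the bench); its two side rails rise 18 above the lane floor and leave 50 clear between them (x -25 to +25). It lies at a different place and turned by up to 0.2 rad each time.
- stop: Fixed aluminium end stop in the lane, 44 wide, 48 tall, 14 thick. Origin: middle of its face that the bottles stand against, at the lane floor; its axes are the tray's, y along the lane towards the pusher. Its place along the lane differs each time, so the gap to fill differs: with both bottles standing tight, 38 to 74 mm to the pusher at rest.
- pusher (a joint): Sliding pusher in the lane, in m: 0 at rest, grows as it is pushed towards the stop, at most 0.036 (a hard end; if it gets there without closing on the spacers, one more spacer is needed). A spring pushes it back: 3 N at rest, 6.6 N at full travel.
- pusher_grip (a point): Point in the middle of the pusher's upright handle, 60 above the lane floor; moves with the pusher. The black handle is 26 wide across the lane, 14 along the lane, and stands from 35 to 78 above the lane floor on a grey block 40 wide across the lane. The block's flat front face, which presses the spacers from 2 to 36 above the floor, lies 22 from this point towards the stop.
- bottle_end: 40 x 40 square, straight-sided white plastic bottle, body 60 tall, then a blue round cap 22 across; 76 tall in all, about 150 g (varies). Origin: centre of its underside, z towards the cap. Stands upright in the lane against the stop.
- bottle_tipped: 40 x 40 square, straight-sided white plastic bottle, body 60 tall, then a blue round cap 22 across; 76 tall in all, about 150 g (varies). Origin: centre of its underside, z towards the cap. Same as its neighbour, but tipped by about 38 degrees in the plane of the lane: its top leans on the neighbouring bottle and its foot has slid towards the pusher. Two of its sides stay parallel to the rails, so it can be gripped across the lane.
- mat: Fixed rubber mat, 80 x 360, 4 thick, between robot and lane; the spacers stand on it. Origin: centre of its underside.
- spacer0: Loose aluminium spacer block standing upright on the rubber mat: 40 (its x) x 20 (its y, the thickness) x 56 tall, 70 g or so, with a dark round dimple on its broad faces. Origin: centre of its underside. All four spacers are alike.
- spacer1: Loose aluminium spacer block standing upright on the rubber mat: 40 (its x) x 20 (its y, the thickness) x 56 tall, 70 g or so, with a dark round dimple on its broad faces. Origin: centre of its underside. All four spacers are alike.
- spacer2: Loose aluminium spacer block standing upright on the rubber mat: 40 (its x) x 20 (its y, the thickness) x 56 tall, 70 g or so, with a dark round dimple on its broad faces. Origin: centre of its underside. All four spacers are alike.
- spacer3: Loose aluminium spacer block standing upright on the rubber mat: 40 (its x) x 20 (its y, the thickness) x 56 tall, 70 g or so, with a dark round dimple on its broad faces. Origin: centre of its underside. All four spacers are alike.
- wellplate: Bystander: clear well plate, 127 x 85 x 13, lying on the bench. Origin: centre of its underside.
- jar: Bystander: round amber jar, 60 across, 85 tall. Origin: centre of its underside.
- driver: Bystander: screwdriver 160 long lying on the bench along its x. Origin at about its middle.
Not all that is in view belongs to the job. Leave any blue, green or orange look-alike of the spacer1 alone.

How it is judged:
On the way:
1. the tipped bottle stands upright in the lane, between stop and pusher, let go (angle between bottle_tipped's own z axis and vertical below 0.08 rad and z of bottle_tipped in the frame of stop between -0.004 and 0.004 m and x of bottle_tipped in the frame of stop between -0.006 and 0.006 m and y of bottle_tipped in the frame of stop below 0.08 m and contact force between the fingers and bottle_tipped below 0.1 N), for 0.2 s.
At the end, for the whole second after the job is handed in: Bottles upright (0.08 rad) on the lane floor, within 3.5 mm of tight against the stop; upright spacers (0.1 rad) fill the gap; fingers still hold the pusher, short of its hard end, on a spacer with over 3 N, passed on to the near bottle (over 1.5 N) and between the bottles (over 0.5 N) (angle between each of bottle_tipped, bottle_end's own z axis and vertical below 0.08 rad and z of bottle_tipped in the frame of stop between -0.004 and 0.004 m and x of bottle_tipped in the frame of stop between -0.006 and 0.006 m and y of bottle_tipped in the frame of stop below 0.0635 m and y of bottle_end in the frame of stop below 0.0225 m and z of bottle_end in the frame of stop between -0.004 and 0.004 m and value of joint pusher between 0.001 and 0.0357 m and contact force between the fingers and pusher above 2 N and ((contact force between spacer0 and pusher above 3 N and angle between spacer0's own z axis and vertical below 0.1 rad and z of spacer0 in the frame of tray below 0.01 m) or (contact force between spacer1 and pusher above 3 N and angle between spacer1's own z axis and vertical below 0.1 rad and z of spacer1 in the frame of tray below 0.01 m) or (contact force between spacer2 and pusher above 3 N and angle between spacer2's own z axis and vertical below 0.1 rad and z of spacer2 in the frame of tray below 0.01 m) or (contact force between spacer3 and pusher above 3 N and angle between spacer3's own z axis and vertical below 0.1 rad and z of spacer3 in the frame of tray below 0.01 m)) and ((contact force between spacer0 and bottle_tipped above 1.5 N and angle between spacer0's own z axis and vertical below 0.1 rad and z of spacer0 in the frame of tray below 0.01 m) or (contact force between spacer1 and bottle_tipped above 1.5 N and angle between spacer1's own z axis and vertical below 0.1 rad and z of spacer1 in the frame of tray below 0.01 m) or (contact force between spacer2 and bottle_tipped above 1.5 N and angle between spacer2's own z axis and vertical below 0.1 rad and z of spacer2 in the frame of tray below 0.01 m) or (contact force between spacer3 and bottle_tipped above 1.5 N and angle between spacer3's own z axis and vertical below 0.1 rad and z of spacer3 in the frame of tray below 0.01 m)) and contact force between bottle_end and bottle_tipped above 0.5 N); the arm keeps its last pose, push and grip.
It fails at once if the well plate was disturbed (moved over 25 mm) (distance of wellplate from where it was at the start of the episode above 0.025 m).
It fails at once if the jar was disturbed (moved over 25 mm) (distance of jar from where it was at the start of the episode above 0.025 m).
It fails at once if the screwdriver was disturbed (moved over 25 mm) (distance of driver from where it was at the start of the episode above 0.025 m).
It also fails if it takes over 72 s, if anything falls off the work surface, if the arm or the gripper's body presses on something with over 40 N, if the wrist force passes 120 N, or if a joint passes its speed limit or range.

## Working session

There is one attempt and no reset: what is moved stays moved. The work goes in short steps, Python scripts to look and compute and a tool call to move; the robot and the scene stay as the last step left them, time stands still between calls to the robot, and variables do not carry over. Pictures are saved under pics/ and viewed, and the job is handed in when it is done.

Besides the shell and the picture viewer there is one more tool, called after "Emit:" by a JSON object that holds its "fn" and its "kwargs". apply_moves: Moves the arm, as the interface text tells. Its arguments: {"type":"object","properties":{"increments":{"type":"array","items":{"type":"object","properties":{"gripper":{"type":"number"},"tx":{"type":"number"},"ty":{"type":"number"},"tz":{"type":"number"},"rx":{"type":"number"},"ry":{"type":"number"},"rz":{"type":"number"}}}},"grip_force":{"type":"number"}},"required":["increments"]}

```bash
ls; mkdir -p pics; python3 - <<'E'
from workcell import robot
import cv2, numpy as np
print(robot.state()); print(robot.tcp_to_grasp)
for n in ["side","top"]:
    p=robot.camera(n); cv2.imwrite(f"pics/{n}0.png",p["image"][:,:,::-1])
    print(n,p["camera_matrix"],p["eye"],p["rotation"],[k for k in p])
    for t in ["tray","stop","pusher_grip","pusher","bottle_end","bottle_tipped","spacer0","mat","jar","wellplate","driver"]:
        print(t,[(np.round(d["uv"]),round(d["confidence"],2)) for d in robot.place_of(p,t)][:6] if t!="pusher" else "", [(np.round(d["extent"]),round(d["confidence"],2)) for d in robot.look_for(p,t)][:6])
print(robot.state()["time"])
E
```

```text
pics
{'time': 0.0, 'joint_positions': array([ 1.04182369,  0.53717901, -0.0044322 ,  1.53885956,  0.00260162,
        1.06731896, -0.0712131 ]), 'dq': array([-7.16617306e-04,  2.93772643e-05, -3.97567207e-04, -6.68707712e-04,
        3.25890294e-07, -5.09896551e-05, -1.21509945e-03]), 'joint_torque': array([-2.45313531e-04, -5.83411181e+01,  1.04833435e+00, -2.59103894e+01,
        1.23098795e-02,  9.52812668e-03,  5.96012711e-06]), 'tcp_pos': array([ 0.28987653, -0.58107505,  0.23041013]), 'tcp_rot': array([-3.05621582e+00, -7.20150487e-01,  8.35912484e-04]), 'force': array([-0.43919196, -0.14665342,  0.40765172]), 'torque': array([-0.02788619, -0.00744583,  0.00877596]), 'finger_gap': 1.0028946479453258}
-0.0187
side [[453.47454726   0.         277.15735624]
 [  0.         453.47454726 204.38326308]
 [  0.           0.           1.        ]] [-0.09430326 -0.63771232  0.6164262 ] [ 0.95567834 -0.35627234 -0.68691933] ['image', 'camera_matrix', 'eye', 'rotation', 'shot']
tray [(array([326., 209.]), 0.91), (array([275., 236.]), 0.66), (array([268., 222.]), 0.44)] [(array([275., 168., 
[... 2163 characters left out ...]
r0 [(array([329., 287.]), 0.68), (array([296., 233.]), 0.67), (array([265., 228.]), 0.66), (array([332., 228.]), 0.65), (array([237., 229.]), 0.62), (array([258., 275.]), 0.6)] [(array([327., 219., 340., 235.]), 0.7), (array([249., 269., 266., 282.]), 0.59), (array([216., 219., 347., 244.]), 0.52), (array([322., 281., 340., 293.]), 0.43), (array([317., 166., 317., 179.]), 0.21)]
mat [(array([279., 232.]), 0.86)] [(array([216., 214., 346., 247.]), 0.84)]
jar [(array([396., 206.]), 0.63), (array([162., 174.]), 0.57)] [(array([146., 159., 169., 183.]), 0.76)]
wellplate [(array([396., 207.]), 0.76)] [(array([379., 182., 414., 232.]), 0.63)]
driver [] [(array([142., 218., 154., 274.]), 0.79)]
2.2
```

View pictures.

```bash
python3 - <<'E'
import cv2
for n,r in [("side",(120,330,120,480)),("top",(130,310,120,430))]:
    im=cv2.imread(f"pics/{n}0.png")[r[0]:r[1],r[2]:r[3]]
    f=2.2 if n=="side" else 2.5
    cv2.imwrite(f"pics/{n}0c.png",cv2.resize(im,None,fx=f,fy=f,interpolation=cv2.INTER_CUBIC)); print(im.shape)
E
```

```text
(210, 360, 3)
(180, 310, 3)
```

View pics/side0c.png

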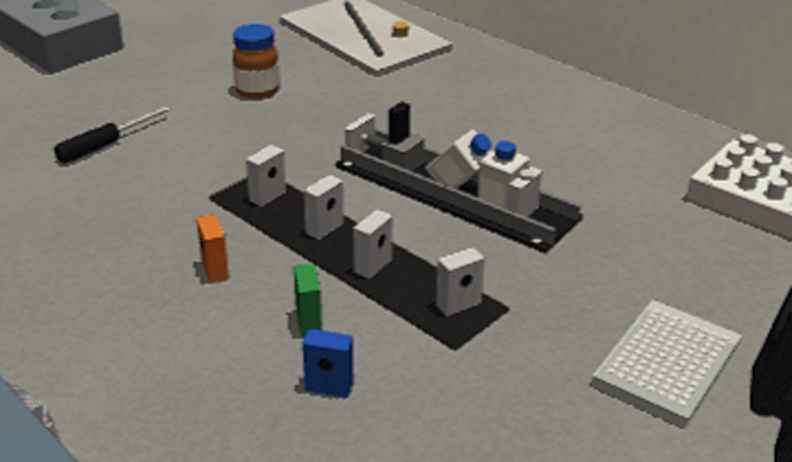

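View pics/top0c.png

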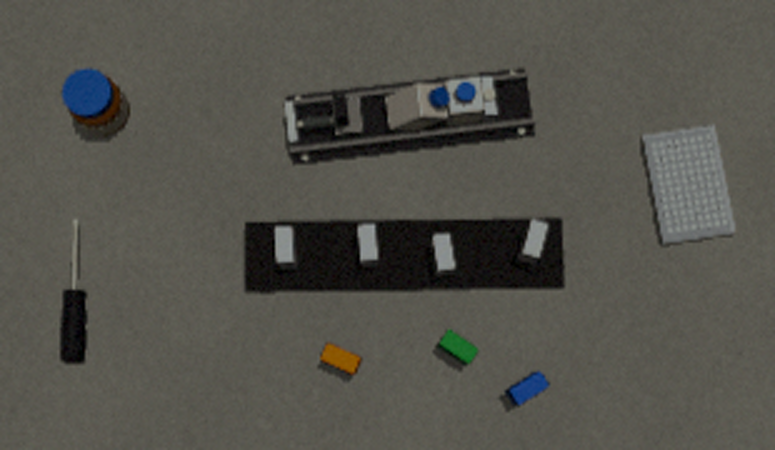

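```bash
cat > h.py <<'E'
import numpy as np, cv2
from scipy.spatial.transform import Rotation as R
class Cam:
    def __init__(s,K,e,r): s.K=np.array(K);s.e=np.array(e);s.R=R.from_rotvec(r).as_matrix()
    def proj(s,P):
        P=np.atleast_2d(P); c=(P-s.e)@s.R; c=c*[1,-1,-1]; q=c@s.K.T; return q[:,:2]/q[:,2:]
    def ray(s,uv):
        uv=np.atleast_2d(uv); d=np.c_[uv,np.ones(len(uv))]@np.linalg.inv(s.K).T*[1,-1,-1]; return d@s.R.T
    def onz(s,uv,z):
        d=s.ray(uv); t=(z-s.e[2])/d[:,2]; return s.e+d*t[:,None]
side=Cam([[453.47454726,0,277.15735624],[0,453.47454726,204.38326308],[0,0,1]],[-0.09430326,-0.63771232,0.6164262],[0.95567834,-0.35627234,-0.68691933])
top=Cam([[477.7633106,0,281.61966652],[0,477.7633106,212.20058906],[0,0,1]],[0.2854313,-0.00671783,1.34245708],[0.12541849,-0.14150061,-1.54034745])
cams={"side":side,"top":top}
def tri(us,ut):
    A=[];b=[]
    for c,u in((side,us),(top,ut)):
        d=c.ray(u)[0]; d/=np.linalg.norm(d); M=np.eye(3)-np.outer(d,d); A.append(M); b.append(M@c.e)
    return np.linalg.lstsq(np.vstack(A),np.hstack(b),rcond=None)[0]
E
python3 - <<'E'
from h import *
print("jar",top.onz([396,206],0),"spacers by net")
for u in [(296,233),(265,228),(332,228),(237,229)]: print(top.onz(u,.004)[0].round(4))
for u in [(327,258),(242,212),(266,222),(292,242)]: print(side.onz(u,.004)[0].round(4))
print("grip",tri([300,174],[255,176])); print("stop",tri([357,216],[312,172]))
print("be",tri([348,209],[306,173]),"bt",tri([326,202],[276,176]))
im=cv2.imread("pics/top0.png")
c=im[150:205,225:345]; cv2.imwrite("pics/t1.png",cv2.resize(c,None,fx=6.6,fy=6.6,interpolation=cv2.INTER_CUBIC))
im=cv2.imread("pics/side0.png")
c=im[155:240,265:395]; cv2.imwrite("pics/s1.png",cv2.resize(c,None,fx=6,fy=6,interpolation=cv2.INTER_CUBIC))
E
```

```text
jar [[ 0.54385915 -0.34491751  0.        ]] spacers by net
[ 0.4577 -0.0597  0.004 ]
[0.4696 0.0282 0.004 ]
[ 0.4747 -0.1613  0.004 ]
[0.4646 0.1071 0.004 ]
[ 0.4754 -0.1577  0.004 ]
[0.4557 0.1021 0.004 ]
[0.4699 0.0299 0.004 ]
[ 0.4605 -0.0675  0.004 ]
grip [0.60535477 0.05686513 0.06916443]
stop [ 0.63709662 -0.10357906  0.00709958]
be [ 0.62841914 -0.08421804  0.02213412] bt [ 0.628154   -0.00445907  0.00372584]
```

View pics/t1.png

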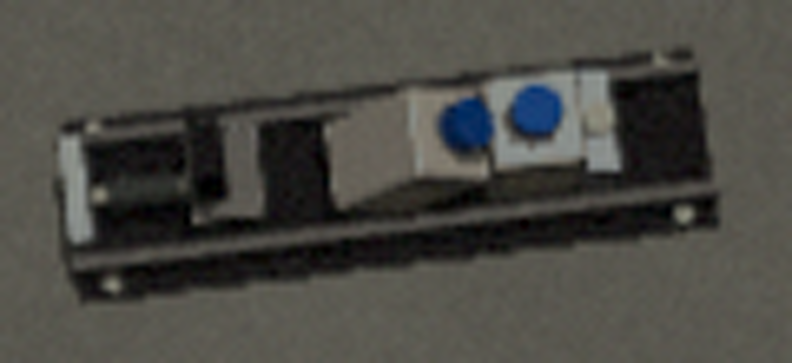

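View pics/s1.png

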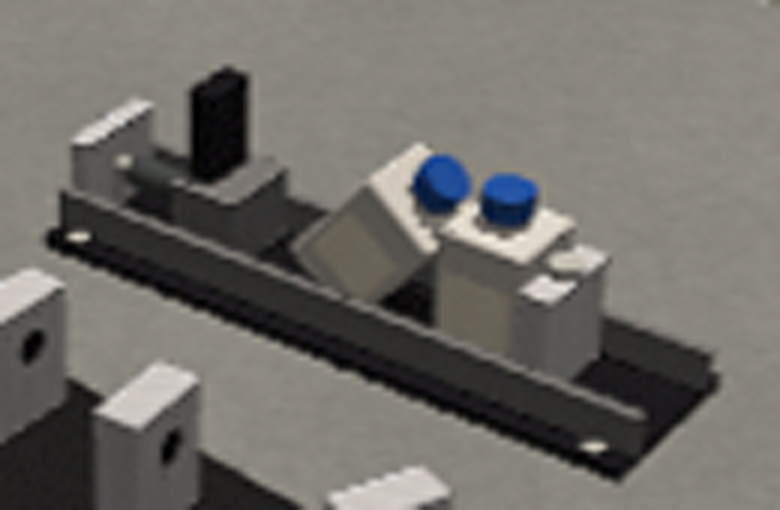

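```bash
cat >> h.py <<'E'
def T(u): return (np.array(u)+.5)/6.6+[225,150]-.5
def S(u): return (np.array(u)+.5)/6+[265,155]-.5
E
python3 - <<'E'
from h import *
for n,u in dict(bl=(85,300),br=(718,228),tr=(693,48),tl=(62,122)).items(): print("top",n,top.onz(T(u),.006)[0].round(4))
for n,u in dict(nl=(48,240),nr=(620,480),fr=(718,382)).items(): print("side",n,side.onz(S(u),.006)[0].round(4))
print("cap end", tri(S((511,186)),T((537,108))), top.onz(T((537,108)),.082), side.onz(S((511,186)),.082))
# handle top: center
print("handle", tri(S((220,80)),T((207,155))), top.onz(T((207,155)),.084), side.onz(S((220,80)),.084))
# screws near
for a,b in (((80,237),(112,285)),((594,446),(684,213))): print("screw",tri(S(a),T(b)), top.onz(T(b),.007)[0],side.onz(S(a),.007)[0])
# stop top corners z=.054
for u in ((582,70),(608,70),(588,172),(620,172)): print("stop",top.onz(T(u),.054)[0].round(4))
for u in ((520,285),(545,300),(608,258),(575,245)): print("stopS",side.onz(S(u),.054)[0].round(4))
# bottle_end top z=.066
for u in ((488,83),(577,70),(493,170),(582,158)): print("be",top.onz(T(u),.066)[0].round(4))
# block front top edge z=.042
for u in ((258,122),(262,218)): print("blk",top.onz(T(u),.042)[0].round(4))
for u in ((288,170),(235,218)): print("blkS",side.onz(S(u),.042)[0].round(4))
E
```

```text
top bl [0.562  0.1097 0.006 ]
top br [ 0.6017 -0.164   0.006 ]
top tr [ 0.6825 -0.1525  0.006 ]
top tl [0.641  0.1229 0.006 ]
side nl [0.5613 0.108  0.006 ]
side nr [ 0.6003 -0.1674  0.006 ]
side fr [ 0.6792 -0.1539  0.006 ]
cap end [ 0.63253712 -0.08030459  0.08304559] [[ 0.6323615  -0.07993798  0.082     ]] [[ 0.63458029 -0.0794841   0.082     ]]
handle [0.60848669 0.05442196 0.08618976] [[0.60801203 0.05535807 0.084     ]] [[0.61265564 0.05671391 0.084     ]]
screw [0.56916028 0.09752973 0.00858533] [0.56876581 0.09819763 0.007     ] [0.5717178  0.09902372 0.007     ]
screw [ 0.6074814  -0.14901912  0.00842036] [ 0.60770541 -0.14905654  0.007     ] [ 0.60927479 -0.14795691  0.007     ]
stop [ 0.6572 -0.1003  0.054 ]
stop [ 0.6575 -0.1113  0.054 ]
stop [ 0.6129 -0.1035  0.054 ]
stop [ 0.6133 -0.1169  0.054 ]
stopS [ 0.6176 -0.1006  0.054 ]
stopS [ 0.6162 -0.114   0.054 ]
stopS [ 0.6571 -0.1117  0.054 ]
stopS [ 0.6555 -0.0968  0.054 ]
be [ 0.647  -0.0602  0.066 ]
be [ 0.6537 -0.0974  0.066 ]
be [ 0.6096 -0.063   0.066 ]
be [ 0.6158 -0.1     0.066 ]
blk [0.6338 0.0363 0.042 ]
blk [0.592  0.0333 0.042 ]
blkS [0.6325 0.0356 0.042 ]
blkS [0.5889 0.0237 0.042 ]
```

```bash
cat >> h.py <<'E'
psi=.145; C=np.array([.621,-.0215,0])
RT=R.from_euler('z',psi).as_matrix()
def t2w(p): return np.atleast_2d(p)@RT.T+C
def w2t(p): return (np.atleast_2d(p)-C)@RT
def onxt(cam,uv,x):  # plane tray x
    d=cam.ray(uv); n=RT[:,0]; t=(x+n@C-cam.e@n)/(d@n); return w2t(cam.e+d*t[:,None])
E
python3 - <<'E'
from h import *
for x in (-.02,-.017,):
  for u in ((298,245),(360,302),(435,250),(370,180)): print(x,onxt(side,S(u),x)[0].round(4))
print("cap",w2t(tri(S((441,185)),T((467,123)))))
for u,z in (((335,128),.043),((338,205),.043),((410,90),.078),((414,178),.078)): print("topT",w2t(top.onz(T(u),z))[0].round(4))
im=cv2.imread("pics/top0.png"); f=8
c=im[210:250,210:355]; g=cv2.resize(cv2.cvtColor(c,cv2.COLOR_BGR2GRAY),None,fx=f,fy=f,interpolation=cv2.INTER_CUBIC)
_,m=cv2.threshold(g,105,255,0)
for k in cv2.findContours(m,0,2)[0]:
    if cv2.contourArea(k)<2000: continue
    (u,v),s,a=cv2.minAreaRect(k); b=cv2.boxPoints(((u,v),s,a)); 
    px=(np.vstack([b,[[u,v]]])+.5)/f+[210,210]-.5
    P=top.onz(px,.060); e1=P[1]-P[0];e2=P[2]-P[1]
    l=e1 if np.linalg.norm(e1)>np.linalg.norm(e2) else e2
    if l[0]<0:l=-l
    print("spacer",P[4].round(4),"len",np.linalg.norm(e1).round(4),np.linalg.norm(e2).round(4),"yaw of x",np.arctan2(l[1],l[0]).round(3))
cv2.imwrite("pics/m.png",cv2.resize(np.vstack([g,m]),(800,440)))
s=cv2.imread("pics/side0.png")[185:265,225:350]; cv2.imwrite("pics/s2.png",cv2.resize(s,None,fx=6,fy=6,interpolation=cv2.INTER_CUBIC))
E
```

```text
-0.02 [-0.02    0.0215  0.037 ]
-0.02 [-0.02   -0.0093  0.0218]
-0.02 [-0.02   -0.0424  0.0589]
-0.02 [-0.02   -0.0112  0.0791]
-0.017 [-0.017   0.0236  0.0348]
-0.017 [-0.017  -0.0074  0.0195]
-0.017 [-0.017  -0.0406  0.0567]
-0.017 [-0.017  -0.0093  0.077 ]
cap [[ 0.00186798 -0.03040501  0.07360625]]
topT [0.0144 0.0231 0.043 ]
topT [-0.0191  0.0258  0.043 ]
topT [ 0.0176 -0.0085  0.078 ]
topT [-0.0198 -0.0056  0.078 ]
spacer [ 0.4582 -0.0602  0.06  ] len 0.019 0.0395 yaw of x 0.179
spacer [0.4616 0.113  0.06  ] len 0.0184 0.0383 yaw of x 0.068
spacer [0.4664 0.0225 0.06  ] len 0.0187 0.0387 yaw of x 0.125
spacer [ 0.4755 -0.1597  0.06  ] len 0.0394 0.0188 yaw of x -0.25
```

View pics/m.png

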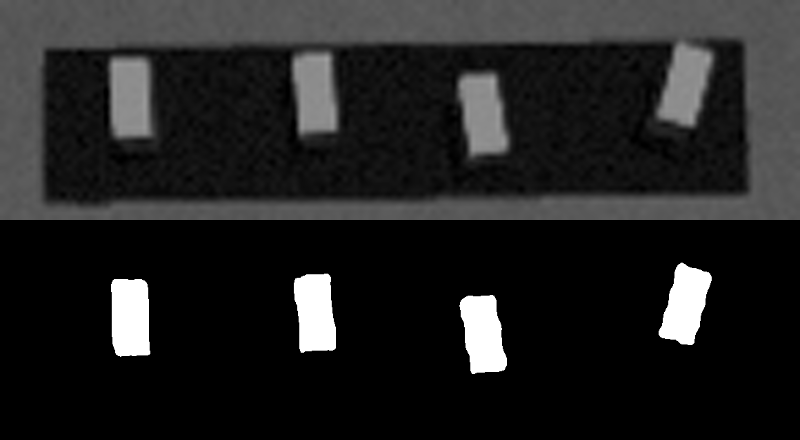

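View pics/s2.png

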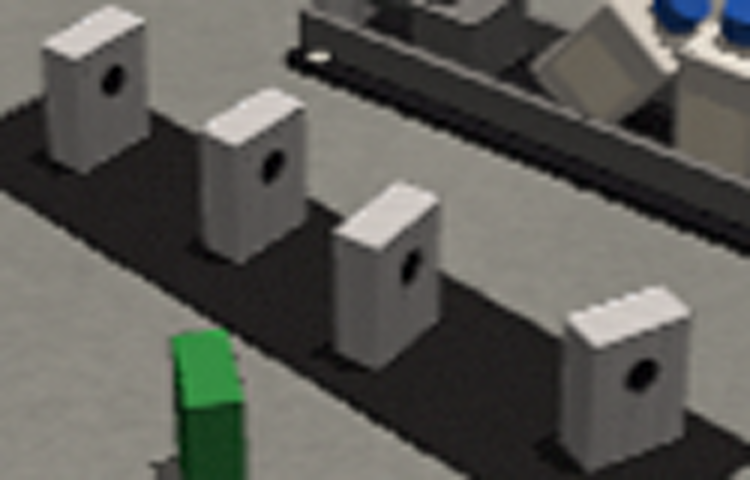

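```bash
cat >> h.py <<'E'
def Rtool(yaw_x, tilt=0.):
    """tool z down, tool y along world direction of angle yaw_x (tray x dir) ; tilt: hand leans toward +lane y by tilt (rad)"""
    ydir=np.array([np.cos(yaw_x),np.sin(yaw_x),0]); l=np.array([-np.sin(yaw_x),np.cos(yaw_x),0])
    z=-(np.cos(tilt)*np.array([0,0,1])+np.sin(tilt)*l)
    return np.c_[np.cross(ydir,z),ydir,z]
def delta(st,P,Rg):
    """from state to target: turn (units) in tool frame, and shift in units in TARGET frame and CURRENT frame"""
    R0=R.from_rotvec(st["tcp_rot"]).as_matrix()
    rv=R.from_matrix(R0.T@Rg).as_rotvec()/np.radians(5)
    d=(np.array(P)-st["tcp_pos"])/.025
    print("turn",rv.round(2),"shift cur",(R0.T@d).round(2),"shift tgt",(Rg.T@d).round(2))
def show(st):
    print(round(st["time"],2),st["tcp_pos"].round(4),R.from_rotvec(st["tcp_rot"]).as_matrix().round(3).tolist(),"F",st["force"].round(1),"gap",round(float(st["finger_gap"]),3))
E
python3 - <<'E'
from h import *
from workcell import robot
s=robot.state(); show(s)
t=np.radians(-15)
g=t2w([.001,-.0144,.0535])[0]
for sg in (0,np.pi):
    Rg=Rtool(psi+sg, t if sg==0 else -t)
    tcp=g+Rg[:,2]*.0187
    pre=tcp-Rg[:,2]*.10
    print(g,tcp,pre); delta(s,pre,Rg); delta(s,pre,Rtool(psi+sg,0))
E
```

```text
2.2 [ 0.2902 -0.5816  0.2313] [[0.895, 0.446, -0.0], [0.446, -0.895, -0.0], [-0.0, 0.0, -1.0]] F [-0.2 -0.   0.6] gap 1.002
[ 0.6240702  -0.03560439  0.0535    ] [ 0.62337087 -0.03081527  0.03543719] [ 0.6271106  -0.05642556  0.13202977]
turn [  1.88   2.6  -14.27] shift cur [ 21.44 -12.78   3.97] shift tgt [17.17 16.37  8.71]
turn [ -0.     0.   -14.36] shift cur [ 21.44 -12.78   3.97] shift tgt [18.84 16.37  3.97]
[ 0.6240702  -0.03560439  0.0535    ] [ 0.62337087 -0.03081527  0.03543719] [ 0.6271106  -0.05642556  0.13202977]
turn [ 2.83 -2.05 21.5 ] shift cur [ 21.44 -12.78   3.97] shift tgt [-17.17 -16.37   8.71]
turn [ 0.    0.   21.64] shift cur [ 21.44 -12.78   3.97] shift tgt [-18.84 -16.37   3.97]
```

Emit:
{"fn": "apply_moves", "kwargs": {"increments": [{"gripper": -0.4, "tx": 0.9, "rz": -0.9}, {"tx": 1, "rz": -0.96}, {"tx": 1, "rz": -0.96}, {"tx": 1, "rz": -0.96}, {"tx": 1, "rz": -0.96}, {"tx": 1, "rz": -0.96}, {"tx": 1, "rz": -0.96}, {"tx": 1, "rz": -0.96}, {"tx": 1, "rz": -0.96}, {"tx": 1, "rz": -0.96}, {"tx": 1, "rz": -0.96}, {"tx": 1, "rz": -0.96}, {"tx": 1, "rz": -0.96}, {"tx": 1, "rz": -0.96}, {"tx": 1, "rz": -0.96}], "grip_force": 40}}

```text
invalid input
```

```bash
cat > g1.py <<'E'
from h import *
from workcell import robot
s=robot.state(); show(s)
t=np.radians(-15)
g=t2w([.001,-.0144,.0535])[0]
Rg=Rtool(psi,t); tcp=g+Rg[:,2]*.0187; pre=tcp-Rg[:,2]*.10
delta(s,pre,Rg); delta(s,tcp,Rg)
E
python3 g1.py
```

```text
2.2 [ 0.2902 -0.5816  0.2313] [[0.895, 0.446, -0.0], [0.446, -0.895, -0.0], [-0.0, 0.0, -1.0]] F [-0.2 -0.   0.6] gap 1.002
turn [  1.88   2.6  -14.27] shift cur [ 21.44 -12.78   3.97] shift tgt [17.17 16.37  8.71]
turn [  1.88   2.6  -14.27] shift cur [ 21.76 -13.76   7.83] shift tgt [17.17 16.37 12.71]
```

Emit:
{"fn": "apply_moves", "kwargs": {"increments": [{"gripper": -0.4, "tx": 0.9, "ty": 0, "tz": 0, "rx": 0, "ry": 0, "rz": -0.92}, {"gripper": -0.4, "tx": 1, "ty": 0, "tz": 0, "rx": 0, "ry": 0, "rz": -0.96}, {"gripper": -0.4, "tx": 1, "ty": 0, "tz": 0, "rx": 0, "ry": 0, "rz": -0.96}, {"gripper": -0.4, "tx": 1, "ty": 0, "tz": 0, "rx": 0, "ry": 0, "rz": -0.96}, {"gripper": -0.4, "tx": 1, "ty": 0, "tz": 0, "rx": 0, "ry": 0, "rz": -0.96}, {"gripper": -0.4, "tx": 1, "ty": 0, "tz": 0, "rx": 0, "ry": 0, "rz": -0.96}, {"gripper": -0.4, "tx": 1, "ty": 0, "tz": 0, "rx": 0, "ry": 0, "rz": -0.96}, {"gripper": -0.4, "tx": 1, "ty": 0, "tz": 0, "rx": 0, "ry": 0, "rz": -0.96}, {"gripper": -0.4, "tx": 1, "ty": 0, "tz": 0, "rx": 0, "ry": 0, "rz": -0.96}, {"gripper": -0.4, "tx": 1, "ty": 0, "tz": 0, "rx": 0, "ry": 0, "rz": -0.96}, {"gripper": -0.4, "tx": 1, "ty": 0, "tz": 0, "rx": 0, "ry": 0, "rz": -0.96}, {"gripper": -0.4, "tx": 1, "ty": 0, "tz": 0, "rx": 0, "ry": 0, "rz": -0.96}, {"gripper": -0.4, "tx": 1, "ty": 0, "tz": 0, "rx": 0, "ry": 0, "rz": -0.96}, {"gripper": -0.4, "tx": 1, "ty": 0, "tz": 0, "rx": 0, "ry": 0, "rz": -0.96}, {"gripper": -0.4, "tx": 1, "ty": 0, "tz": 0, "rx": 0, "ry": 0, "rz": -0.96}], "grip_force": 40}}

```text
time: 4.08
tcp_pos: [0.4636, -0.2774, 0.2313]
tcp_rot: [2.048, 2.382, -0.0]
force: [0.4, 0.8, -0.6]
finger_gap: 0.699
```

```bash
python3 g1.py
```

```text
4.08 [ 0.4636 -0.2774  0.2313] [[-0.15, 0.989, -0.0], [0.989, 0.15, -0.0], [-0.0, -0.0, -1.0]] F [ 0.4  0.8 -0.6] gap 0.699
turn [-0.01  3.    0.07] shift cur [7.75 7.79 3.97] shift tgt [6.51 7.75 5.85]
turn [-0.01  3.    0.07] shift cur [8.79 7.8  7.83] shift tgt [6.51 7.75 9.85]
```

Emit:
{"fn": "apply_moves", "kwargs": {"increments": [{"gripper": -0.4, "tx": 0.97, "ty": 0.97, "tz": 0, "rx": 0, "ry": 0, "rz": 0.07}, {"gripper": -0.4, "tx": 0.97, "ty": 0.97, "tz": 0, "rx": 0, "ry": 0, "rz": 0}, {"gripper": -0.4, "tx": 0.97, "ty": 0.97, "tz": 0.5, "rx": 0, "ry": 0, "rz": 0}, {"gripper": -0.4, "tx": 0.97, "ty": 0.97, "tz": 0.5, "rx": 0, "ry": 0, "rz": 0}, {"gripper": -0.4, "tx": 0.97, "ty": 0.97, "tz": 0.5, "rx": 0, "ry": 0, "rz": 0}, {"gripper": -0.4, "tx": 0.97, "ty": 0.97, "tz": 0.5, "rx": 0, "ry": 0, "rz": 0}, {"gripper": -0.4, "tx": 0.97, "ty": 0.97, "tz": 0.5, "rx": 0, "ry": 0, "rz": 0}, {"gripper": -0.4, "tx": 0.96, "ty": 1, "tz": 0.5, "rx": 0, "ry": 0, "rz": 0}, {"gripper": -0.4, "tx": 0, "ty": 0, "tz": 0, "rx": 0, "ry": 1, "rz": 0}, {"gripper": -0.4, "tx": 0, "ty": 0, "tz": 0, "rx": 0, "ry": 1, "rz": 0}, {"gripper": -0.4, "tx": 0, "ty": 0, "tz": 0, "rx": 0, "ry": 1, "rz": 0}, {"gripper": -0.4, "tx": 0, "ty": 0, "tz": 0, "rx": 0, "ry": 0, "rz": 0}]}}

```text
time: 5.58
tcp_pos: [0.6291, -0.0623, 0.1554]
tcp_rot: [-1.928, -2.211, -0.252]
force: [0.3, 0.5, -0.0]
finger_gap: 0.704
```

```bash
cat >> h.py <<'E'
def snap(robot,name,box,f,cam="side"):
    p=robot.camera(cam); im=p["image"][:,:,::-1]; l,t,r,b=box
    cv2.imwrite(f"pics/{name}.png",cv2.resize(im[t:b,l:r],None,fx=f,fy=f,interpolation=cv2.INTER_CUBIC)); return p
E
python3 g1.py; python3 - <<'E'
from h import *
from workcell import robot
snap(robot,"a1",(265,110,395,240),4.5)
E
```

```text
5.58 [ 0.6291 -0.0623  0.1554] [[-0.131, 0.991, -0.036], [0.957, 0.136, 0.255], [0.258, -0.001, -0.966]] F [ 0.3  0.5 -0. ] gap 0.704
turn [ 0.01  0.01 -0.1 ] shift cur [-0.01 -0.05  0.97] shift tgt [-0.01 -0.04  0.97]
turn [ 0.01  0.01 -0.1 ] shift cur [-0.   -0.05  4.97] shift tgt [-0.01 -0.04  4.97]
```

View pics/a1.png

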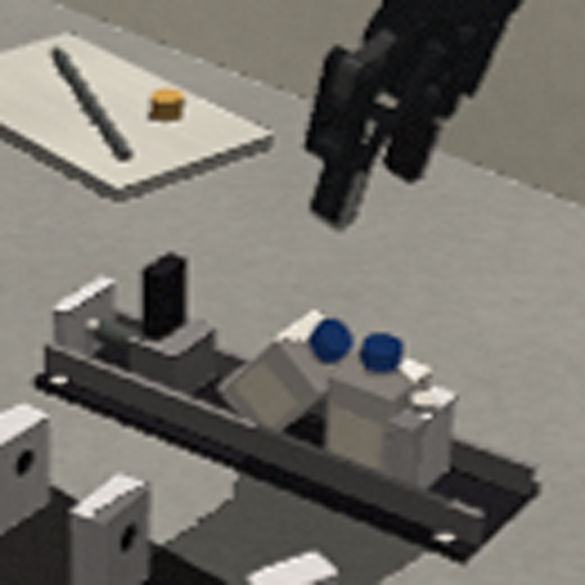

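Emit:
{"fn": "apply_moves", "kwargs": {"increments": [{"gripper": -0.4, "tx": 0, "ty": 0, "tz": 1, "rx": 0, "ry": 0, "rz": 0}, {"gripper": -0.4, "tx": 0, "ty": 0, "tz": 1, "rx": 0, "ry": 0, "rz": 0}, {"gripper": -0.4, "tx": 0, "ty": 0, "tz": 1, "rx": 0, "ry": 0, "rz": 0}, {"gripper": -0.4, "tx": 0, "ty": 0, "tz": 1, "rx": 0, "ry": 0, "rz": 0}, {"gripper": -0.4, "tx": 0, "ty": 0, "tz": 0.5, "rx": 0, "ry": 0, "rz": 0}, {"gripper": -0.4, "tx": 0, "ty": 0, "tz": 0.45, "rx": 0, "ry": 0, "rz": 0}, {"gripper": -0.4, "tx": 0, "ty": 0, "tz": 0, "rx": 0, "ry": 0, "rz": 0}]}}

```text
time: 6.5
tcp_pos: [0.6249, -0.0278, 0.0365]
tcp_rot: [-1.924, -2.214, -0.253]
force: [0.3, 0.2, 0.8]
finger_gap: 0.698
```

```bash
python3 g1.py; python3 - <<'E'
from h import *
from workcell import robot
snap(robot,"a2",(265,110,395,240),4.5)
E
```

```text
6.5 [ 0.6249 -0.0278  0.0365] [[-0.135, 0.99, -0.037], [0.957, 0.139, 0.256], [0.259, -0.001, -0.966]] F [0.3 0.2 0.8] gap 0.698
turn [ 0.01  0.   -0.06] shift cur [-0.12 -0.08 -3.99] shift tgt [-0.12 -0.08 -3.99]
turn [ 0.01  0.   -0.06] shift cur [-0.12 -0.08  0.01] shift tgt [-0.12 -0.08  0.01]
```

View pics/a2.png

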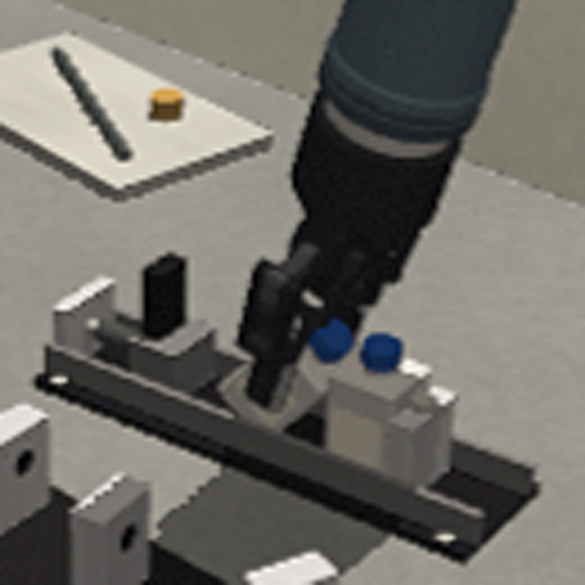

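Emit:
{"fn": "apply_moves", "kwargs": {"increments": [{"gripper": 1, "tx": 0, "ty": 0, "tz": 0, "rx": 0, "ry": 0, "rz": 0}, {"gripper": 1, "tx": 0, "ty": 0, "tz": 0, "rx": 0, "ry": 0, "rz": 0}, {"gripper": 1, "tx": 0, "ty": 0, "tz": 0, "rx": 0, "ry": 0, "rz": 0}, {"gripper": 1, "tx": 0, "ty": 0, "tz": 0, "rx": 0, "ry": 0, "rz": 0}, {"gripper": 1, "tx": 0, "ty": 0, "tz": 0, "rx": 0, "ry": 0, "rz": 0}], "grip_force": 40}}

```text
time: 7.18
tcp_pos: [0.6258, -0.0285, 0.0374]
tcp_rot: [-1.926, -2.214, -0.254]
force: [-1.4, -0.9, 6.1]
finger_gap: 0.463
```

```bash
python3 - <<'E'
from h import *
from workcell import robot
s=robot.state(); show(s)
F=t2w([.001,-.0025,.006])[0]
R0=R.from_rotvec(s["tcp_rot"]).as_matrix()
r=R0.T@(s["tcp_pos"]-F); print("r tool",r, w2t(s["tcp_pos"]))
dR=R.from_rotvec([0,-np.radians(5),0]).as_matrix()
print("per row shift", ((dR@r-r)/.025).round(3), "lift dir tool",(R0.T@[0,0,1]).round(3))
# final pose
th=R.from_rotvec([0,-np.radians(38),0]).as_matrix(); Rf=R0@th; p=F+Rf@r
print("final tcp tray",w2t(p), "lift", (Rf.T@[0,0,1]).round(3),"-lane",(Rf.T@-RT[:,1]).round(3))
E
```

```text
7.17 [ 0.6258 -0.0285  0.0374] [[-0.134, 0.99, -0.035], [0.957, 0.138, 0.256], [0.258, 0.001, -0.966]] F [-1.4 -0.9  6.1] gap 0.463
r tool [ 0.00315997  0.00274942 -0.03169173] [[ 0.00368641 -0.00765527  0.03743433]]
per row shift [0.11  0.    0.016] lift dir tool [ 0.258  0.001 -0.966]
final tcp tray [[0.003819   0.01278481 0.03393454]] lift [-0.391  0.001 -0.92 ] -lane [-0.92   0.006  0.391]
```

Emit:
{"fn": "apply_moves", "kwargs": {"increments": [{"gripper": 1, "tx": 0.03, "ty": 0, "tz": -0.12, "rx": 0, "ry": 0, "rz": 0}, {"gripper": 1, "tx": 0.11, "ty": 0, "tz": 0.016, "rx": 0, "ry": -1, "rz": 0}, {"gripper": 1, "tx": 0.11, "ty": 0, "tz": 0.016, "rx": 0, "ry": -1, "rz": 0}, {"gripper": 1, "tx": 0.11, "ty": 0, "tz": 0.016, "rx": 0, "ry": -1, "rz": 0}, {"gripper": 1, "tx": 0.11, "ty": 0, "tz": 0.016, "rx": 0, "ry": -1, "rz": 0}, {"gripper": 1, "tx": 0.11, "ty": 0, "tz": 0.016, "rx": 0, "ry": -1, "rz": 0}, {"gripper": 1, "tx": 0.11, "ty": 0, "tz": 0.016, "rx": 0, "ry": -1, "rz": 0}, {"gripper": 1, "tx": 0.11, "ty": 0, "tz": 0.016, "rx": 0, "ry": -1, "rz": 0}, {"gripper": 1, "tx": 0.07, "ty": 0, "tz": 0.01, "rx": 0, "ry": -0.6, "rz": 0}, {"gripper": 1, "tx": 0, "ty": 0, "tz": 0, "rx": 0, "ry": 0, "rz": 0}, {"gripper": 1, "tx": 0, "ty": 0, "tz": 0, "rx": 0, "ry": 0, "rz": 0}]}}

```text
time: 8.55
tcp_pos: [0.6223, -0.0088, 0.0362]
tcp_rot: [1.849, 2.123, -0.376]
force: [0.2, 0.5, -1.3]
finger_gap: 0.466
```

```bash
python3 - <<'E'
from h import *
from workcell import robot
s=robot.state(); show(s); print(w2t(s["tcp_pos"]))
snap(robot,"a3",(265,110,395,240),4.5); snap(robot,"a3t",(225,150,345,205),6.6,"top")
E
```

```text
8.55 [ 0.6223 -0.0088  0.0362] [[-0.127, 0.99, 0.053], [0.912, 0.138, -0.387], [-0.39, -0.0, -0.921]] F [ 0.2  0.5 -1.3] gap 0.466
[[0.00307976 0.01240709 0.03619515]]
```

View pics/a3.png

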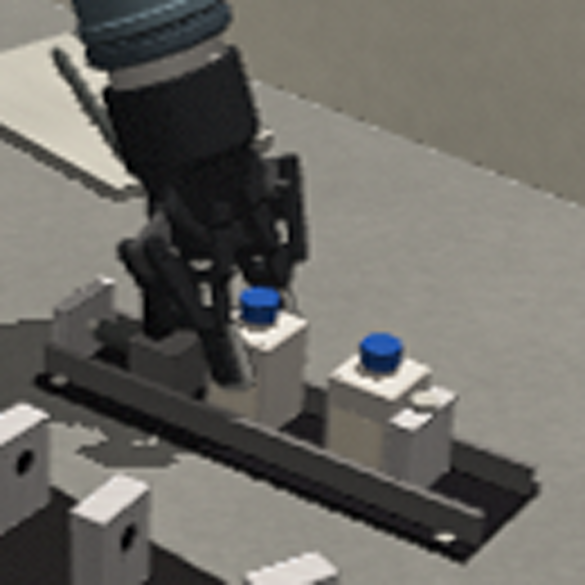

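View pics/a3t.png

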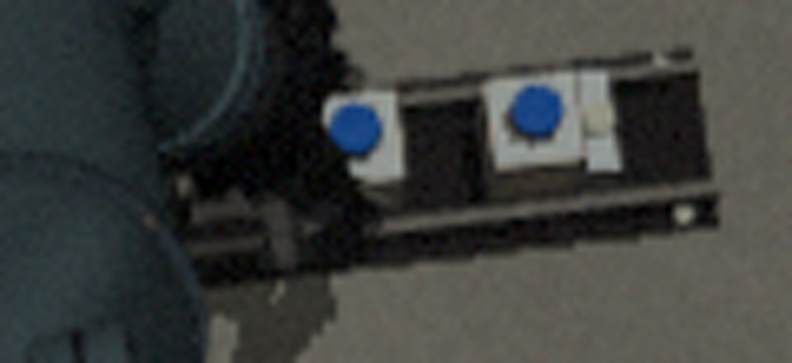

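```bash
python3 - <<'E'
from h import *
S4=lambda u:(np.array(u)+.5)/4.5+[265,110]-.5
print("tip cap",w2t(tri(S4((260,300)),T((355,127)))))
print("end cap",w2t(tri(S4((381,346)),T((537,108)))))
# right side edge of body x=+? use visible front (-y.. facing stop) face vertical edge: top corner (306,320)-> bottom (302,415)
print(w2t(top.onz(T([(400,92),(405,180),(488,83),(577,72),(493,170),(582,158)]),.067)).round(4))
E
```

```text
tip cap [[0.00368113 0.01603922 0.0814541 ]]
end cap [[ 0.0031088  -0.05951722  0.08054494]]
[[ 0.0202 -0.0049  0.067 ]
 [-0.0175 -0.0024  0.067 ]
 [ 0.0198 -0.0419  0.067 ]
 [ 0.0202 -0.0796  0.067 ]
 [-0.0175 -0.0393  0.067 ]
 [-0.0167 -0.0768  0.067 ]]
```

Emit:
{"fn": "apply_moves", "kwargs": {"increments": [{"gripper": 1, "tx": -0.5, "ty": 0, "tz": 0.21, "rx": 0, "ry": 0, "rz": 0}, {"gripper": 1, "tx": -0.5, "ty": 0, "tz": 0.21, "rx": 0, "ry": 0, "rz": 0}, {"gripper": 1, "tx": -0.2, "ty": 0, "tz": 0.09, "rx": 0, "ry": 0, "rz": 0}, {"gripper": 1, "tx": -0.08, "ty": 0, "tz": 0.035, "rx": 0, "ry": 0, "rz": 0}, {"gripper": 1, "tx": 0.02, "ty": 0, "tz": 0.05, "rx": 0, "ry": 0, "rz": 0}, {"gripper": 1, "tx": 0.02, "ty": 0, "tz": 0.05, "rx": 0, "ry": 0, "rz": 0}, {"gripper": 1, "tx": 0, "ty": 0, "tz": 0, "rx": 0, "ry": 0, "rz": 0}]}}

```text
time: 9.52
tcp_pos: [0.6273, -0.0423, 0.0349]
tcp_rot: [1.846, 2.123, -0.377]
force: [-5.5, 1.5, 12.3]
finger_gap: 0.463
```

```bash
python3 - <<'E'
from h import *
from workcell import robot
s=robot.state(); show(s); print(w2t(s["tcp_pos"]))
snap(robot,"a4",(265,110,395,240),4.5); snap(robot,"a4t",(225,150,345,205),6.6,"top")
E
```

```text
9.53 [ 0.6273 -0.0423  0.0349] [[-0.128, 0.99, 0.054], [0.911, 0.139, -0.388], [-0.392, -0.0, -0.92]] F [-5.5  1.5 12.3] gap 0.463
[[ 0.00325346 -0.02150885  0.03494185]]
```

View pics/a4.png

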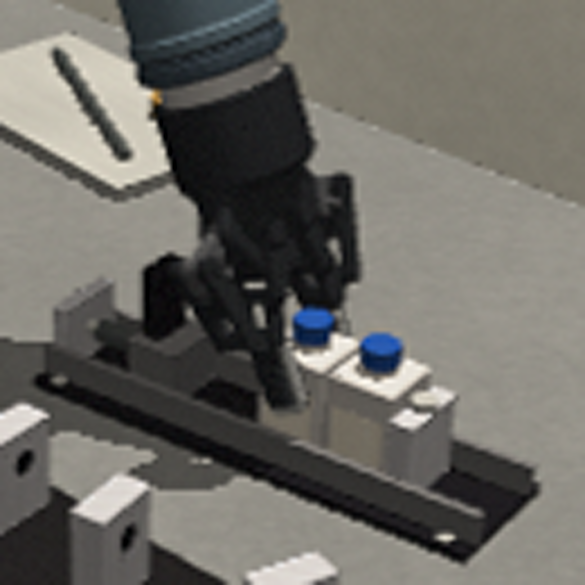

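View pics/a4t.png

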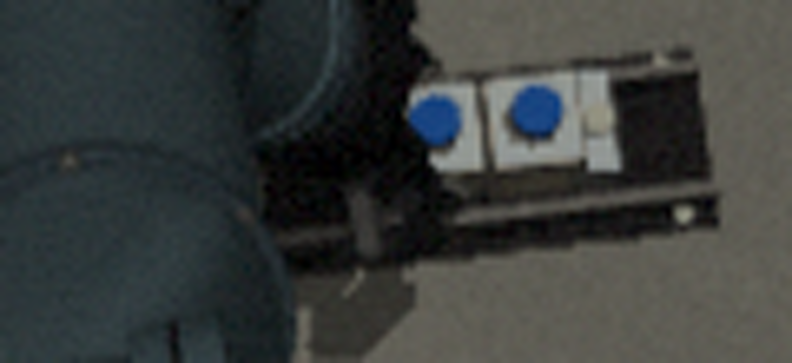

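Emit:
{"fn": "apply_moves", "kwargs": {"increments": [{"gripper": -0.3, "tx": 0, "ty": 0, "tz": 0, "rx": 0, "ry": 0, "rz": 0}, {"gripper": -0.3, "tx": 0, "ty": 0, "tz": 0, "rx": 0, "ry": 0, "rz": 0}, {"gripper": -0.3, "tx": 0, "ty": 0, "tz": -0.2, "rx": 0, "ry": 0, "rz": 0}, {"gripper": -0.3, "tx": 0, "ty": 0, "tz": -0.8, "rx": 0, "ry": 0, "rz": 0}, {"gripper": -0.3, "tx": 0, "ty": 0, "tz": -1, "rx": 0, "ry": 0, "rz": 0}, {"gripper": -0.3, "tx": 0, "ty": 0, "tz": -1, "rx": 0, "ry": 0, "rz": 0}, {"gripper": -0.3, "tx": 0, "ty": 0, "tz": -1, "rx": 0, "ry": 0, "rz": 0}, {"gripper": -0.3, "tx": -0.3, "ty": -0.7, "tz": -1, "rx": 0, "ry": 1, "rz": 0}, {"gripper": -0.3, "tx": -0.3, "ty": -1, "tz": -0.5, "rx": 0, "ry": 1, "rz": 0}, {"gripper": -0.3, "tx": -0.3, "ty": -1, "tz": 0, "rx": 0, "ry": 1, "rz": 0}, {"gripper": -0.3, "tx": -0.2, "ty": -1, "tz": 0, "rx": 0, "ry": 1, "rz": 0}, {"gripper": -0.3, "tx": 0, "ty": -1, "tz": 0, "rx": 0, "ry": 0.6, "rz": 0}, {"gripper": -0.3, "tx": 0, "ty": -1, "tz": 0, "rx": 0, "ry": 0, "rz": 0}, {"gripper": -0.3, "tx": 0, "ty": 0, "tz": 0, "rx": 0, "ry": 0, "rz": 0}]}}

```text
time: 11.38
tcp_pos: [0.4813, -0.0364, 0.1691]
tcp_rot: [2.062, 2.37, -0.001]
force: [0.9, -0.1, -0.3]
finger_gap: 0.65
```

```bash
cat > g2.py <<'E'
from h import *
from workcell import robot
import sys
s=robot.state(); show(s)
x,y,yaw,z=map(float,sys.argv[1:5])   # spacer centre, yaw, tcp z
Rg=Rtool(yaw,0); delta(s,[x,y,z],Rg)
E
python3 g2.py .4664 .0225 .125 .036
python3 - <<'E'
from h import *
from workcell import robot
snap(robot,"a5",(265,155,395,240),6); snap(robot,"a5t",(200,150,345,250),5.5,"top")
E
```

```text
11.38 [ 0.4813 -0.0364  0.1691] [[-0.138, 0.99, 0.0], [0.99, 0.138, -0.001], [-0.001, 0.0, -1.0]] F [ 0.9 -0.1 -0.3] gap 0.65
turn [0.   0.01 0.16] shift cur [ 2.42 -0.26  5.32] shift tgt [ 2.41 -0.3   5.33]
```

View pics/a5.png

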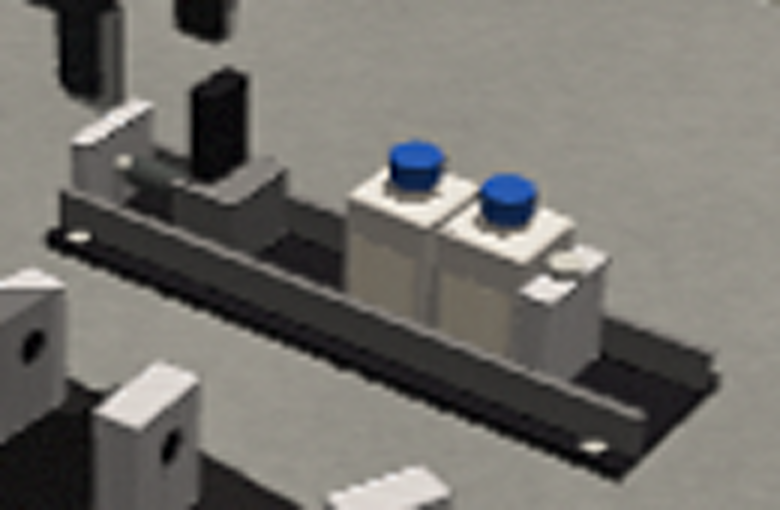

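View pics/a5t.png

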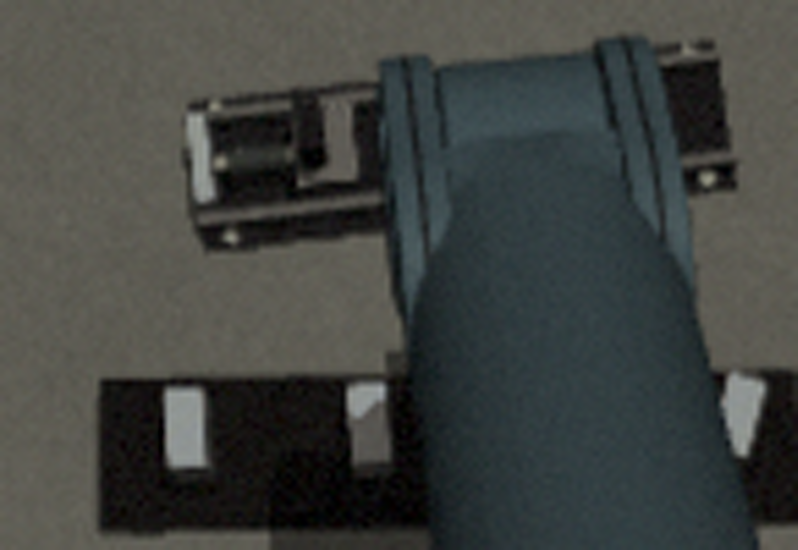

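```bash
python3 - <<'E'
from h import *
S2=lambda u:(np.array(u)+.5)/6+[225,185]-.5
for c in (((42,45),(110,7),(147,25),(78,63)),((205,130),(275,88),(305,105),(238,148)),((332,233),(402,182),(440,200),(375,250)),((565,318),(663,287),(690,312),(597,350))):
    P=side.onz(S2(c),.060); print(P.mean(0).round(4), np.linalg.norm(P[1]-P[0]).round(4))
E
python3 g2.py .466 .0235 .125 .030
```

```text
[0.4608 0.1097 0.06  ] 0.0382
[0.4669 0.0196 0.06  ] 0.0388
[ 0.4577 -0.0616  0.06  ] 0.0406
[ 0.4754 -0.161   0.06  ] 0.0388
11.47 [ 0.4836 -0.0356  0.1691] [[-0.14, 0.99, 0.002], [0.99, 0.14, 0.0], [-0.0, 0.002, -1.0]] F [ 0.2  0.1 -0.8] gap 0.647
turn [0.03 0.   0.17] shift cur [ 2.44 -0.38  5.56] shift tgt [ 2.43 -0.4   5.57]
```

Emit:
{"fn": "apply_moves", "kwargs": {"increments": [{"gripper": -0.3, "tx": 0.8, "ty": -0.2, "tz": 0, "rx": 0, "ry": 0, "rz": 0.17}, {"gripper": -0.3, "tx": 0.8, "ty": -0.17, "tz": 0.5, "rx": 0, "ry": 0, "rz": 0}, {"gripper": -0.3, "tx": 0.75, "ty": 0, "tz": 1, "rx": 0, "ry": 0, "rz": 0}, {"gripper": -0.3, "tx": 0, "ty": 0, "tz": 1, "rx": 0, "ry": 0, "rz": 0}, {"gripper": -0.3, "tx": 0, "ty": 0, "tz": 0, "rx": 0, "ry": 0, "rz": 0}, {"gripper": -0.3, "tx": 0, "ty": 0, "tz": 0, "rx": 0, "ry": 0, "rz": 0}]}}

```text
time: 12.22
tcp_pos: [0.4668, 0.0212, 0.1064]
tcp_rot: [2.078, 2.355, 0.002]
force: [-0.0, 0.0, -0.9]
finger_gap: 0.649
```

```bash
python3 g2.py .4667 .0215 .125 .030
python3 - <<'E'
from h import *
from workcell import robot
snap(robot,"a6",(220,150,350,270),5)
E
```

```text
12.22 [0.4668 0.0212 0.1064] [[-0.124, 0.992, 0.001], [0.992, 0.124, 0.0], [-0.0, 0.001, -1.0]] F [-0.   0.  -0.9] gap 0.649
turn [ 0.02  0.   -0.01] shift cur [ 0.01 -0.01  3.06] shift tgt [ 0.01 -0.    3.06]
```

View pics/a6.png

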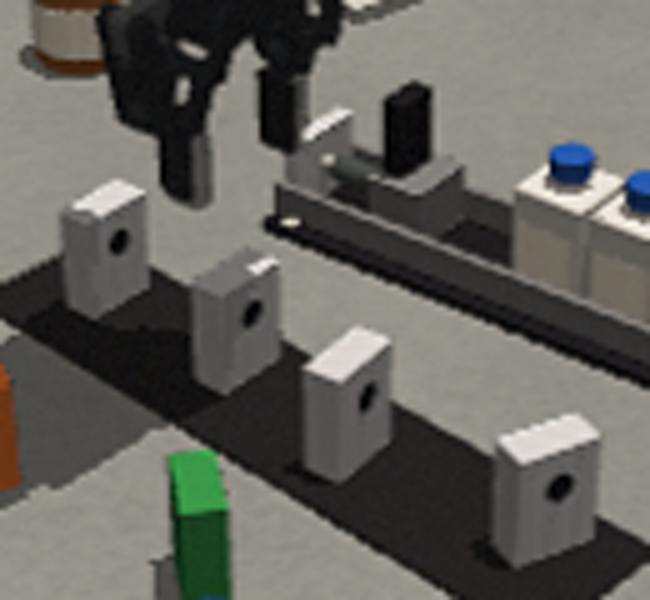

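Well aligned above the spacer; descend, grip, lift.

Emit:
{"fn": "apply_moves", "kwargs": {"increments": [{"gripper": -0.3, "tx": 0, "ty": 0, "tz": 1, "rx": 0, "ry": 0, "rz": 0}, {"gripper": -0.3, "tx": 0, "ty": 0, "tz": 1, "rx": 0, "ry": 0, "rz": 0}, {"gripper": -0.3, "tx": 0, "ty": 0, "tz": 1, "rx": 0, "ry": 0, "rz": 0}, {"gripper": -0.3, "tx": 0, "ty": 0, "tz": 0.06, "rx": 0, "ry": 0, "rz": 0}, {"gripper": 1, "tx": 0, "ty": 0, "tz": 0, "rx": 0, "ry": 0, "rz": 0}, {"gripper": 1, "tx": 0, "ty": 0, "tz": 0, "rx": 0, "ry": 0, "rz": 0}, {"gripper": 1, "tx": 0, "ty": 0, "tz": 0, "rx": 0, "ry": 0, "rz": 0}, {"gripper": 1, "tx": 0, "ty": 0, "tz": 0, "rx": 0, "ry": 0, "rz": 0}, {"gripper": 1, "tx": 0, "ty": 0, "tz": -0.5, "rx": 0, "ry": 0, "rz": 0}, {"gripper": 1, "tx": 0, "ty": 0, "tz": -1, "rx": 0, "ry": 0, "rz": 0}, {"gripper": 1, "tx": 0, "ty": 0, "tz": -1, "rx": 0, "ry": 0, "rz": 0}, {"gripper": 1, "tx": 0, "ty": 0, "tz": -0.7, "rx": 0, "ry": 0, "rz": 0}, {"gripper": 1, "tx": 0, "ty": 0, "tz": 0, "rx": 0, "ry": 0, "rz": 0}], "grip_force": 40}}

```text
time: 13.9
tcp_pos: [0.4667, 0.0209, 0.1108]
tcp_rot: [2.078, 2.353, 0.004]
force: [0.0, 0.0, -0.8]
finger_gap: 0.462
```

```bash
python3 - <<'E'
from h import *
from workcell import robot
s=robot.state(); show(s)
p=snap(robot,"a7",(220,120,370,240),5)
# target: spacer centre lane y 
ps=.1445
for y in (-.0195+.02+.010+.004,):
  P=t2w([.002,y,0.11])[0]; delta(s,P,Rtool(psi)); print(P)
E
```

```text
13.9 [0.4667 0.0209 0.1108] [[-0.124, 0.992, 0.003], [0.992, 0.124, 0.0], [-0.0, 0.003, -1.0]] F [ 0.   0.  -0.8] gap 0.462
turn [ 0.04  0.   -0.24] shift cur [-1.87  5.98  0.05] shift tgt [-1.99  5.94  0.03]
[ 0.62088387 -0.00686318  0.11      ]
```

View pics/a7.png

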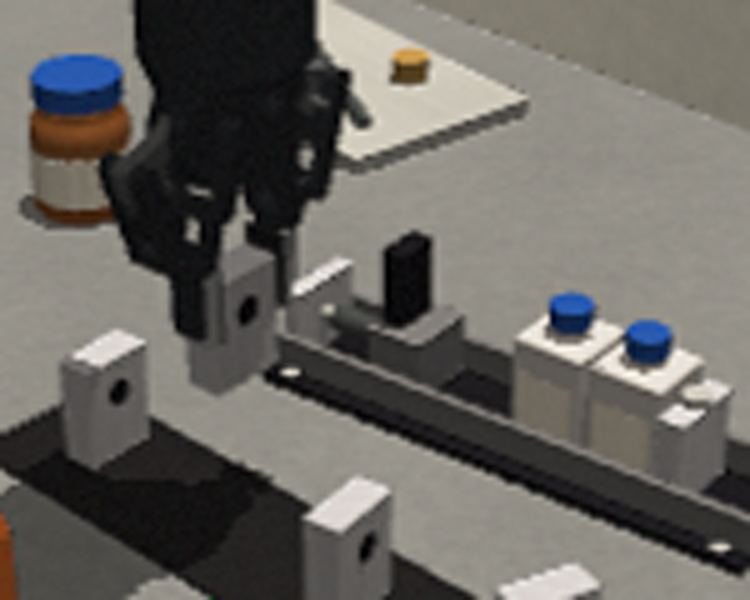

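```bash
python3 - <<'E'
from h import *
for u in ((416,152),(509,184)): print(w2t(side.onz(S(u),.082)))
# body top +y edge: corners far? (405,163)... near-left (347,195) on top z .066
for u in ((347,195),(434,235),(437,232),(520,265)): print(w2t(side.onz(S(u),.066)))
for u in ((288,170),(235,218),(177,190)): print("blk",w2t(side.onz(S(u),.042)))
E
```

```text
[[ 0.00496511 -0.01597955  0.082     ]]
[[ 0.00589441 -0.05793128  0.082     ]]
[[-0.01631216  0.0015096   0.066     ]]
[[-0.02089012 -0.04207989  0.066     ]]
[[-0.01831502 -0.04178834  0.066     ]]
[[-0.0193968 -0.0795859  0.066    ]]
blk [[0.01965093 0.05479959 0.042     ]]
blk [[-0.02523141  0.04934084  0.042     ]]
blk [[-0.02181212  0.08164956  0.042     ]]
```

Emit:
{"fn": "apply_moves", "kwargs": {"increments": [{"gripper": 1, "tx": -0.3, "ty": 0.6, "tz": 0, "rx": 0, "ry": 0, "rz": -0.24}, {"gripper": 1, "tx": -0.4, "ty": 1, "tz": 0, "rx": 0, "ry": 0, "rz": 0}, {"gripper": 1, "tx": -0.4, "ty": 1, "tz": 0, "rx": 0, "ry": 0, "rz": 0}, {"gripper": 1, "tx": -0.4, "ty": 1, "tz": 0, "rx": 0, "ry": 0, "rz": 0}, {"gripper": 1, "tx": -0.3, "ty": 1, "tz": 0, "rx": 0, "ry": 0, "rz": 0}, {"gripper": 1, "tx": -0.15, "ty": 0.9, "tz": 0, "rx": 0, "ry": 0, "rz": 0}, {"gripper": 1, "tx": 0, "ty": 0.44, "tz": 0, "rx": 0, "ry": 0, "rz": 0}, {"gripper": 1, "tx": 0, "ty": 0, "tz": 0, "rx": 0, "ry": 0, "rz": 0}, {"gripper": 1, "tx": 0, "ty": 0, "tz": 0, "rx": 0, "ry": 0, "rz": 0}]}}

```text
time: 15.08
tcp_pos: [0.6184, -0.006, 0.1087]
tcp_rot: [-2.053, -2.376, 0.002]
force: [0.0, 0.6, -1.2]
finger_gap: 0.464
```

```bash
python3 - <<'E'
from h import *
from workcell import robot
s=robot.state(); show(s); print(w2t(s["tcp_pos"]))
p=snap(robot,"a8",(250,120,380,240),5); snap(robot,"a8t",(225,130,345,205),6,"top")
P=t2w([.002,.0155,0.032])[0]; delta(s,P,Rtool(psi))
E
```

```text
15.07 [ 0.6184 -0.006   0.1087] [[-0.145, 0.989, -0.002], [0.989, 0.145, -0.0], [0.0, -0.002, -1.0]] F [ 0.   0.6 -1.2] gap 0.464
[[-0.00035576  0.01569836  0.10867237]]
turn [-0.02 -0.    0.01] shift cur [-0.01  0.1   3.07] shift tgt [-0.01  0.09  3.07]
```

View pics/a8.png

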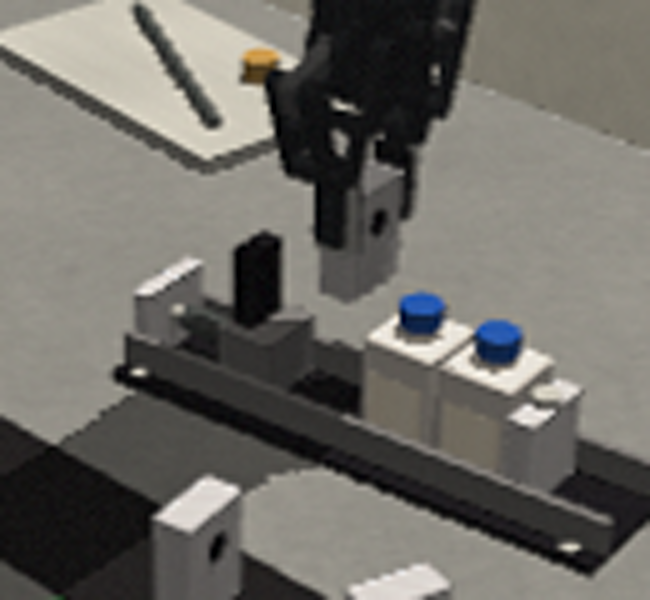

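View pics/a8t.png

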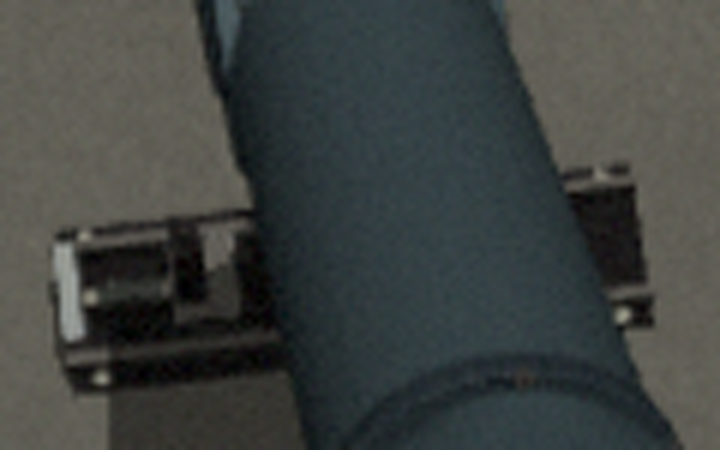

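```bash
python3 - <<'E'
from h import *
S8=lambda u:(np.array(u)+.5)/5+[250,120]-.5
print(w2t(side.onz(S8([(320,290),(346,301),(398,268)]),.0825)).round(4))
E
```

```text
[[-0.0159  0.0279  0.0825]
 [-0.017   0.0121  0.0825]
 [ 0.0248  0.0105  0.0825]]
```

Emit:
{"fn": "apply_moves", "kwargs": {"increments": [{"gripper": 1, "tx": -0.14, "ty": 0.05, "tz": 0.6, "rx": 0, "ry": 0, "rz": 0}, {"gripper": 1, "tx": 0, "ty": 0, "tz": 0.8, "rx": 0, "ry": 0, "rz": 0}, {"gripper": 1, "tx": 0, "ty": 0, "tz": 0.6, "rx": 0, "ry": 0, "rz": 0}, {"gripper": 1, "tx": 0, "ty": 0, "tz": 0.4, "rx": 0, "ry": 0, "rz": 0}, {"gripper": 1, "tx": 0, "ty": 0, "tz": 0.3, "rx": 0, "ry": 0, "rz": 0}, {"gripper": 1, "tx": 0, "ty": 0, "tz": 0.2, "rx": 0, "ry": 0, "rz": 0}, {"gripper": 1, "tx": 0, "ty": 0, "tz": 0.1, "rx": 0, "ry": 0, "rz": 0}, {"gripper": 1, "tx": 0, "ty": 0, "tz": 0, "rx": 0, "ry": 0, "rz": 0}]}}

```text
time: 16.18
tcp_pos: [0.6215, -0.0091, 0.0344]
tcp_rot: [2.054, 2.377, 0.001]
force: [0.5, 1.4, 5.3]
finger_gap: 0.458
```

```bash
python3 - <<'E'
from h import *
from workcell import robot
s=robot.state(); show(s); print(w2t(s["tcp_pos"]))
p=snap(robot,"a9",(265,130,395,240),5)
E
```

```text
16.18 [ 0.6215 -0.0091  0.0344] [[-0.145, 0.989, 0.0], [0.989, 0.145, 0.0], [0.0, 0.0, -1.0]] F [0.5 1.4 5.3] gap 0.458
[[0.00227101 0.01216621 0.03436745]]
```

View pics/a9.png

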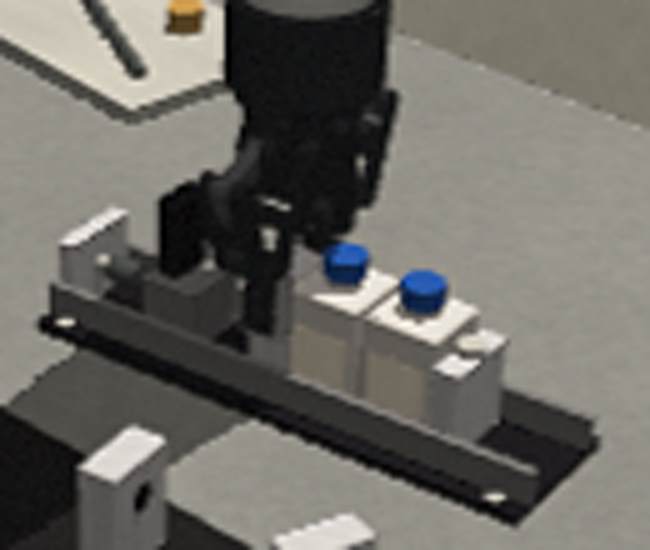

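Emit:
{"fn": "apply_moves", "kwargs": {"increments": [{"gripper": -0.3, "tx": 0, "ty": 0, "tz": 0, "rx": 0, "ry": 0, "rz": 0}, {"gripper": -0.3, "tx": 0, "ty": 0, "tz": 0, "rx": 0, "ry": 0, "rz": 0}, {"gripper": -0.3, "tx": 0, "ty": 0, "tz": -0.3, "rx": 0, "ry": 0, "rz": 0}, {"gripper": -0.3, "tx": 0, "ty": 0, "tz": -0.8, "rx": 0, "ry": 0, "rz": 0}, {"gripper": -0.3, "tx": 0, "ty": 0, "tz": -1, "rx": 0, "ry": 0, "rz": 0}, {"gripper": -0.3, "tx": 0, "ty": 0, "tz": -1, "rx": 0, "ry": 0, "rz": 0}, {"gripper": -0.3, "tx": 0, "ty": -0.5, "tz": -0.6, "rx": 0, "ry": 0, "rz": 0}, {"gripper": -0.3, "tx": 0, "ty": -1, "tz": 0, "rx": 0, "ry": 0, "rz": 0}, {"gripper": -0.3, "tx": -0.2, "ty": -1, "tz": 0, "rx": 0, "ry": 0, "rz": 0}, {"gripper": -0.3, "tx": -0.6, "ty": -1, "tz": 0, "rx": 0, "ry": 0, "rz": 0}, {"gripper": -0.3, "tx": -0.6, "ty": -1, "tz": 0, "rx": 0, "ry": 0, "rz": 0}, {"gripper": -0.3, "tx": -0.6, "ty": -1, "tz": 0, "rx": 0, "ry": 0, "rz": 0}, {"gripper": -0.3, "tx": -0.5, "ty": -0.8, "tz": 0, "rx": 0, "ry": 0, "rz": 0}, {"gripper": -0.3, "tx": 0, "ty": 0, "tz": 0, "rx": 0, "ry": 0, "rz": 0}]}}

```text
time: 17.98
tcp_pos: [0.4737, -0.0955, 0.1272]
tcp_rot: [2.057, 2.374, -0.001]
force: [0.4, -0.6, -0.1]
finger_gap: 0.649
```

```bash
python3 g2.py .458 -.061 .179 .030; python3 - <<'E'
from h import *
from workcell import robot
p=snap(robot,"b1",(265,155,395,240),6)
E
```

```text
17.98 [ 0.4737 -0.0955  0.1272] [[-0.142, 0.99, 0.0], [0.99, 0.142, -0.001], [-0.001, -0.0, -1.0]] F [ 0.4 -0.6 -0.1] gap 0.649
turn [-0.    0.01 -0.42] shift cur [ 1.46 -0.42  3.89] shift tgt [ 1.47 -0.37  3.89]
```

View pics/b1.png

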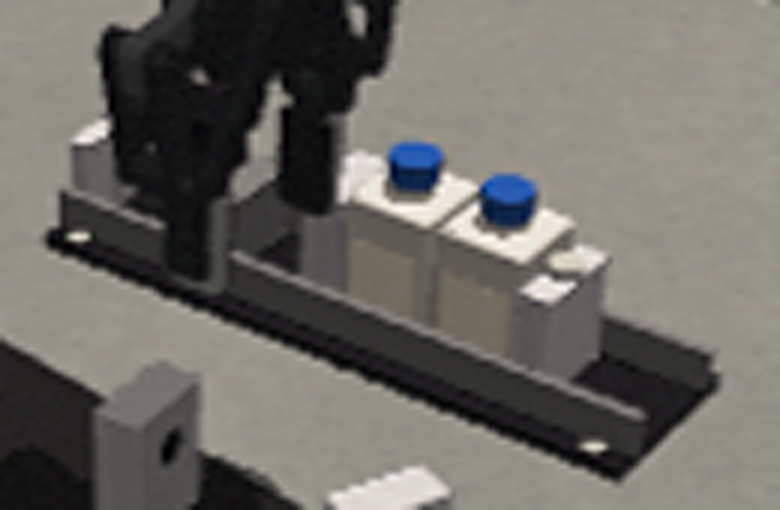

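Emit:
{"fn": "apply_moves", "kwargs": {"increments": [{"gripper": -0.3, "tx": 0.8, "ty": -0.2, "tz": 0, "rx": 0, "ry": 0, "rz": -0.42}, {"gripper": -0.3, "tx": 0.67, "ty": -0.17, "tz": 0.5, "rx": 0, "ry": 0, "rz": 0}, {"gripper": -0.3, "tx": 0, "ty": 0, "tz": 0.3, "rx": 0, "ry": 0, "rz": 0}, {"gripper": -0.3, "tx": 0, "ty": 0, "tz": 0, "rx": 0, "ry": 0, "rz": 0}, {"gripper": -0.3, "tx": 0, "ty": 0, "tz": 0, "rx": 0, "ry": 0, "rz": 0}]}}

```text
time: 18.65
tcp_pos: [0.46, -0.0596, 0.1068]
tcp_rot: [2.011, 2.413, 0.0]
force: [-0.3, 0.5, 0.5]
finger_gap: 0.65
```

```bash
python3 g2.py .458 -.061 .179 .030; python3 - <<'E'
from h import *
from workcell import robot
p=snap(robot,"b2",(230,140,360,260),5)
E
```

```text
18.65 [ 0.46   -0.0596  0.1068] [[-0.181, 0.984, 0.001], [0.984, 0.181, -0.0], [-0.0, 0.001, -1.0]] F [-0.3  0.5  0.5] gap 0.65
turn [0.01 0.   0.03] shift cur [-0.04 -0.09  3.07] shift tgt [-0.04 -0.09  3.07]
```

View pics/b2.png

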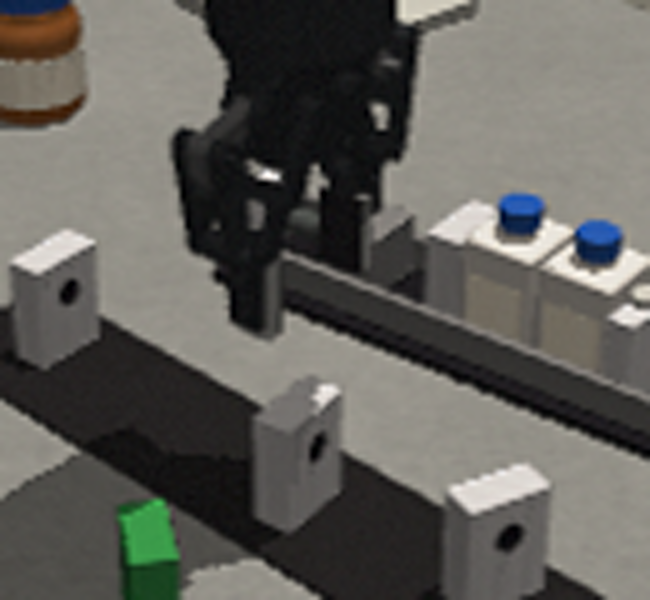

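Emit:
{"fn": "apply_moves", "kwargs": {"increments": [{"gripper": -0.3, "tx": -0.04, "ty": -0.09, "tz": 1, "rx": 0, "ry": 0, "rz": 0}, {"gripper": -0.3, "tx": 0, "ty": 0, "tz": 1, "rx": 0, "ry": 0, "rz": 0}, {"gripper": -0.3, "tx": 0, "ty": 0, "tz": 1, "rx": 0, "ry": 0, "rz": 0}, {"gripper": -0.3, "tx": 0, "ty": 0, "tz": 0.07, "rx": 0, "ry": 0, "rz": 0}, {"gripper": 1, "tx": 0, "ty": 0, "tz": 0, "rx": 0, "ry": 0, "rz": 0}, {"gripper": 1, "tx": 0, "ty": 0, "tz": 0, "rx": 0, "ry": 0, "rz": 0}, {"gripper": 1, "tx": 0, "ty": 0, "tz": 0, "rx": 0, "ry": 0, "rz": 0}, {"gripper": 1, "tx": 0, "ty": 0, "tz": 0, "rx": 0, "ry": 0, "rz": 0}, {"gripper": 1, "tx": 0, "ty": 0, "tz": -0.5, "rx": 0, "ry": 0, "rz": 0}, {"gripper": 1, "tx": 0, "ty": 0, "tz": -1, "rx": 0, "ry": 0, "rz": 0}, {"gripper": 1, "tx": 0, "ty": 0, "tz": -1, "rx": 0, "ry": 0, "rz": 0}, {"gripper": 1, "tx": 0, "ty": 0, "tz": -0.7, "rx": 0, "ry": 0, "rz": 0.39}, {"gripper": 1, "tx": 0, "ty": 0, "tz": 0, "rx": 0, "ry": 0, "rz": 0}], "grip_force": 40}}

```text
time: 20.32
tcp_pos: [0.4584, -0.0609, 0.1114]
tcp_rot: [2.049, 2.378, 0.003]
force: [-0.9, 0.4, -0.3]
finger_gap: 0.459
```

```bash
python3 - <<'E'
from h import *
from workcell import robot
s=robot.state(); show(s)
p=snap(robot,"b3",(230,130,380,245),5)
snap(robot,"b3t",(225,130,345,245),5,"top")
P=t2w([.002,.0365,0.11])[0]; delta(s,P,Rtool(psi))
E
```

```text
20.32 [ 0.4584 -0.0609  0.1114] [[-0.147, 0.989, 0.003], [0.989, 0.147, -0.0], [-0.001, 0.003, -1.0]] F [-0.9  0.4 -0.3] gap 0.459
turn [0.03 0.01 0.03] shift cur [2.06 6.75 0.07] shift tgt [2.08 6.74 0.05]
```

View pics/b3.png

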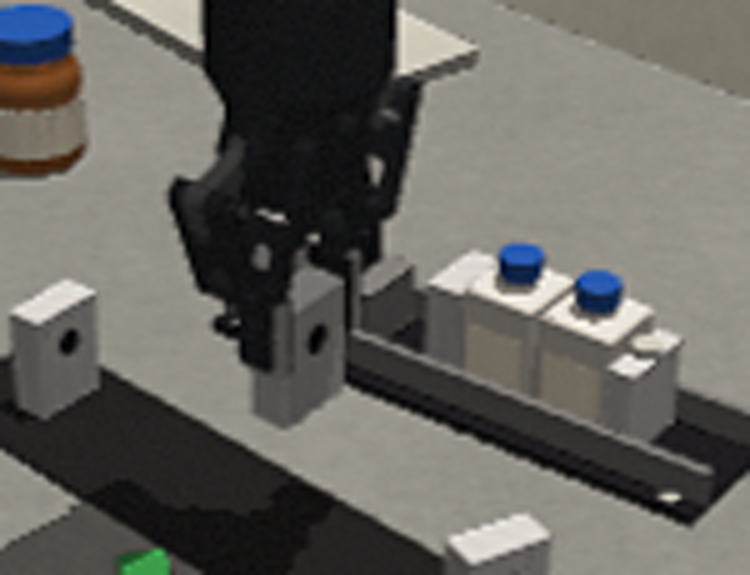

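View pics/b3t.png

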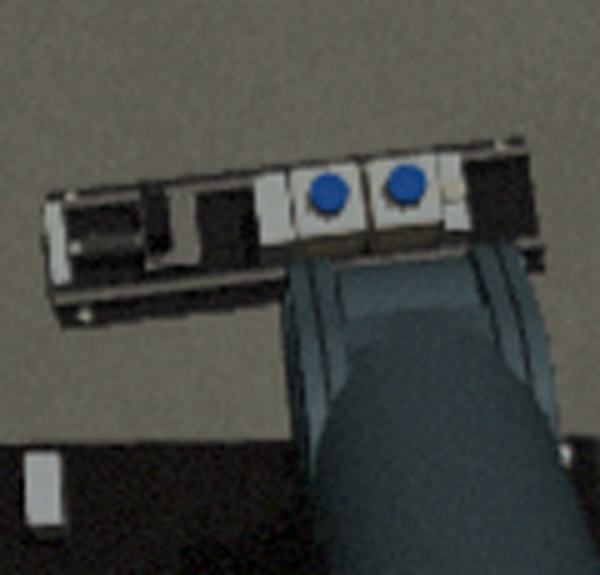

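```bash
python3 - <<'E'
from h import *
B=lambda u:(np.array(u)+.5)/5+[225,130]-.5
print("sp",w2t(top.onz(B([(256,178),(262,245),(287,173),(293,242)]),.062)).round(4))
print("blk",w2t(top.onz(B([(194,190),(199,262)]),.042)).round(4))
print("bott",w2t(top.onz(B([(292,170),(300,238),(360,165),(365,228),(370,165),(377,226),(437,155),(443,217)]),.066)).round(4))
E
```

```text
sp [[ 0.0199  0.0212  0.062 ]
 [-0.0183  0.0224  0.062 ]
 [ 0.0207  0.0038  0.062 ]
 [-0.0186  0.0052  0.062 ]]
blk [[ 0.0224  0.0559  0.042 ]
 [-0.0191  0.0578  0.042 ]]
bott [[ 0.021   0.001   0.066 ]
 [-0.0178  0.0013  0.066 ]
 [ 0.0195 -0.0366  0.066 ]
 [-0.0164 -0.0349  0.066 ]
 [ 0.0188 -0.0421  0.066 ]
 [-0.016  -0.0416  0.066 ]
 [ 0.0202 -0.0796  0.066 ]
 [-0.0152 -0.0783  0.066 ]]
```

Emit:
{"fn": "apply_moves", "kwargs": {"increments": [{"gripper": 1, "tx": 0.6, "ty": 0.5, "tz": -0.2, "rx": 0, "ry": 0, "rz": 0}, {"gripper": 1, "tx": 0.8, "ty": 1, "tz": 0, "rx": 0, "ry": 0, "rz": 0}, {"gripper": 1, "tx": 0.64, "ty": 1, "tz": 0, "rx": 0, "ry": 0, "rz": 0}, {"gripper": 1, "tx": 0, "ty": 1, "tz": 0, "rx": 0, "ry": 0, "rz": 0}, {"gripper": 1, "tx": 0, "ty": 1, "tz": 0, "rx": 0, "ry": 0, "rz": 0}, {"gripper": 1, "tx": 0, "ty": 1, "tz": 0, "rx": 0, "ry": 0, "rz": 0}, {"gripper": 1, "tx": 0, "ty": 0.8, "tz": 0, "rx": 0, "ry": 0, "rz": 0}, {"gripper": 1, "tx": 0, "ty": 0.4, "tz": 0, "rx": 0, "ry": 0, "rz": 0}, {"gripper": 1, "tx": 0, "ty": 0, "tz": 0, "rx": 0, "ry": 0, "rz": 0}, {"gripper": 1, "tx": 0, "ty": 0, "tz": 0, "rx": 0, "ry": 0, "rz": 0}]}}

```text
time: 21.68
tcp_pos: [0.6147, 0.0145, 0.1145]
tcp_rot: [-2.051, -2.379, 0.001]
force: [-0.5, 0.1, -1.5]
finger_gap: 0.461
```

```bash
python3 - <<'E'
from h import *
from workcell import robot
s=robot.state(); show(s); print(w2t(s["tcp_pos"]))
p=snap(robot,"b4",(250,120,380,240),5)
P=t2w([.0015,.0355,0.033])[0]; delta(s,P,Rtool(psi))
E
```

```text
21.68 [0.6147 0.0145 0.1145] [[-0.147, 0.989, -0.001], [0.989, 0.147, -0.0], [0.0, -0.001, -1.0]] F [-0.5  0.1 -1.5] gap 0.461
[[-0.0010538   0.03656509  0.11453091]]
turn [-0.01 -0.    0.03] shift cur [-0.04  0.11  3.26] shift tgt [-0.04  0.1   3.26]
```

View pics/b4.png

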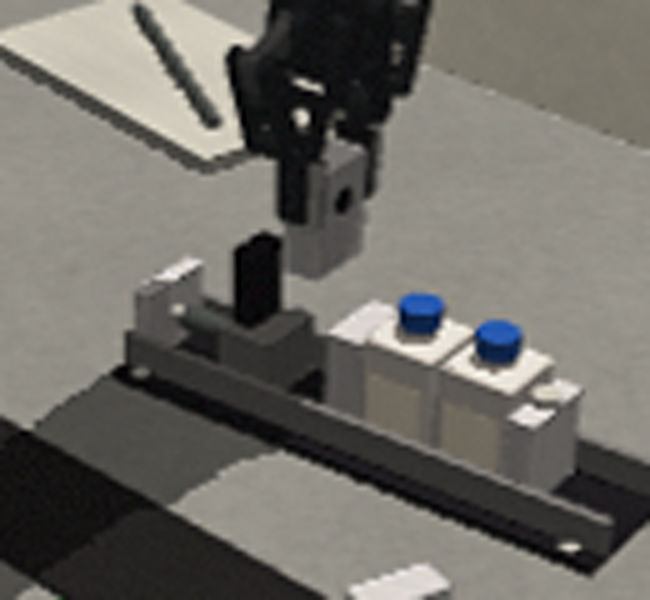

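```bash
python3 - <<'E'
from h import *
S8=lambda u:(np.array(u)+.5)/5+[250,120]-.5
print(w2t(side.onz(S8([(288,266),(316,278),(362,244)]),.0885)).round(4))
print(w2t(side.onz(S8([(329,336),(368,345)]),.062)).round(4))
print("blk",w2t(side.onz(S8([(312,313),(268,345)]),.042)).round(4))
E
```

```text
[[-0.0149  0.0476  0.0885]
 [-0.0163  0.0301  0.0885]
 [ 0.025   0.032   0.0885]]
[[-0.0198  0.0192  0.062 ]
 [-0.0153 -0.0003  0.062 ]]
blk [[ 0.0217  0.058   0.042 ]
 [-0.0172  0.0569  0.042 ]]
```

Emit:
{"fn": "apply_moves", "kwargs": {"increments": [{"gripper": 1, "tx": -0.1, "ty": 0.1, "tz": 0.6, "rx": 0, "ry": 0, "rz": 0}, {"gripper": 1, "tx": 0, "ty": 0, "tz": 0.9, "rx": 0, "ry": 0, "rz": 0}, {"gripper": 1, "tx": 0, "ty": 0, "tz": 0.6, "rx": 0, "ry": 0, "rz": 0}, {"gripper": 1, "tx": 0, "ty": 0, "tz": 0.4, "rx": 0, "ry": 0, "rz": 0}, {"gripper": 1, "tx": 0, "ty": 0, "tz": 0.4, "rx": 0, "ry": 0, "rz": 0}, {"gripper": 1, "tx": 0, "ty": 0, "tz": 0.2, "rx": 0, "ry": 0, "rz": 0}, {"gripper": 1, "tx": 0, "ty": 0, "tz": 0.1, "rx": 0, "ry": 0, "rz": 0}, {"gripper": 1, "tx": 0, "ty": 0, "tz": 0.06, "rx": 0, "ry": 0, "rz": 0}, {"gripper": 1, "tx": 0, "ty": 0, "tz": 0, "rx": 0, "ry": 0, "rz": 0}]}}

```text
time: 22.85
tcp_pos: [0.6184, 0.0122, 0.0336]
tcp_rot: [2.051, 2.379, -0.0]
force: [-2.0, -0.6, 1.0]
finger_gap: 0.465
```

```bash
python3 - <<'E'
from h import *
from workcell import robot
s=robot.state(); show(s); print(w2t(s["tcp_pos"]))
p=snap(robot,"b5",(265,130,395,240),5)
E
```

```text
22.85 [0.6184 0.0122 0.0336] [[-0.147, 0.989, 0.0], [0.989, 0.147, -0.0], [-0.0, 0.0, -1.0]] F [-2.  -0.6  1. ] gap 0.465
[[0.00225745 0.03377672 0.03363403]]
```

View pics/b5.png

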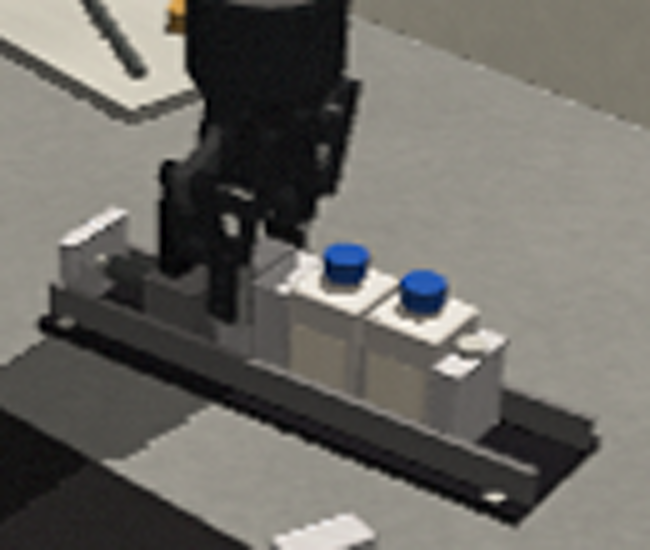

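Emit:
{"fn": "apply_moves", "kwargs": {"increments": [{"gripper": 1, "tx": 0, "ty": 0, "tz": 0.04, "rx": 0, "ry": 0, "rz": 0}, {"gripper": -0.3, "tx": 0, "ty": 0, "tz": 0, "rx": 0, "ry": 0, "rz": 0}, {"gripper": -0.3, "tx": 0, "ty": 0, "tz": 0, "rx": 0, "ry": 0, "rz": 0}, {"gripper": -0.3, "tx": 0, "ty": 0, "tz": -0.3, "rx": 0, "ry": 0, "rz": 0}, {"gripper": -0.3, "tx": 0, "ty": 0, "tz": -0.8, "rx": 0, "ry": 0, "rz": 0}, {"gripper": -0.3, "tx": 0, "ty": 0, "tz": -1, "rx": 0, "ry": 0, "rz": 0}, {"gripper": -0.3, "tx": 0, "ty": 0, "tz": -1, "rx": 0, "ry": 0, "rz": 0}, {"gripper": -0.3, "tx": 0.7, "ty": 0, "tz": -1, "rx": 0, "ry": 0, "rz": 0}, {"gripper": -0.3, "tx": 1, "ty": 0, "tz": 0, "rx": 0, "ry": 0, "rz": 0}, {"gripper": -0.3, "tx": 0, "ty": 0, "tz": 0, "rx": 0, "ry": 0, "rz": 0}, {"gripper": -0.3, "tx": 0, "ty": 0, "tz": 0, "rx": 0, "ry": 0, "rz": 0}]}}

```text
time: 24.28
tcp_pos: [0.6124, 0.0532, 0.1354]
tcp_rot: [2.051, 2.378, -0.001]
force: [-0.2, 0.2, -0.5]
finger_gap: 0.651
```

```bash
python3 - <<'E'
from h import *
from workcell import robot
s=robot.state(); show(s); print(w2t(s["tcp_pos"]))
p=snap(robot,"b6",(250,110,390,235),5); snap(robot,"b6t",(225,150,345,205),6.6,"top")
P=t2w([.0,.0765,0.050])[0]; delta(s,P,Rtool(psi))
E
```

```text
24.27 [0.6124 0.0532 0.1354] [[-0.147, 0.989, 0.0], [0.989, 0.147, -0.001], [-0.001, 0.0, -1.0]] F [-0.2  0.2 -0.5] gap 0.651
[[0.00224088 0.07515758 0.13538406]]
turn [0.   0.01 0.03] shift cur [ 0.06 -0.09  3.42] shift tgt [ 0.05 -0.09  3.42]
```

View pics/b6.png

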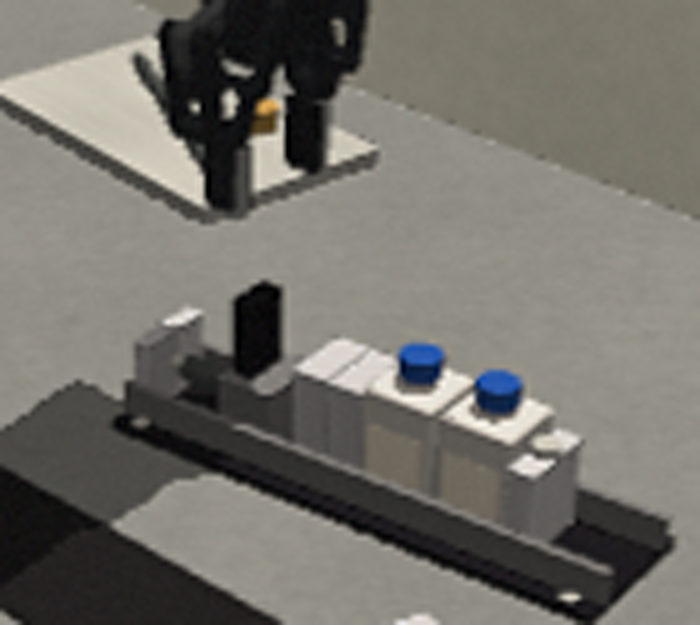

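View pics/b6t.png

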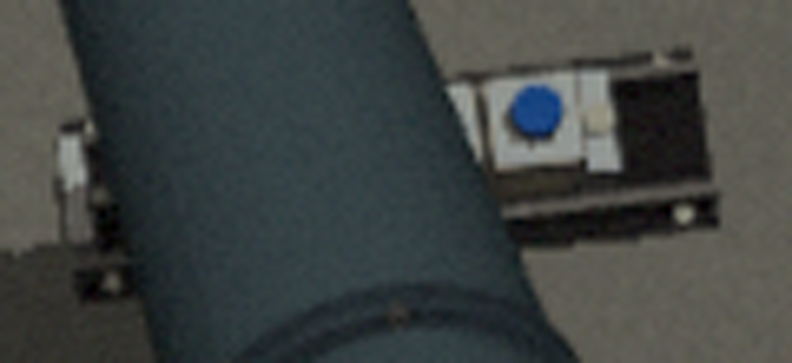

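Emit:
{"fn": "apply_moves", "kwargs": {"increments": [{"gripper": -0.3, "tx": 0.05, "ty": -0.06, "tz": 0.9, "rx": 0, "ry": 0, "rz": 0}, {"gripper": -0.3, "tx": 0, "ty": 0, "tz": 1, "rx": 0, "ry": 0, "rz": 0}, {"gripper": -0.3, "tx": 0, "ty": 0, "tz": 0.8, "rx": 0, "ry": 0, "rz": 0}, {"gripper": -0.3, "tx": 0, "ty": 0, "tz": 0.5, "rx": 0, "ry": 0, "rz": 0}, {"gripper": -0.3, "tx": 0, "ty": 0, "tz": 0.2, "rx": 0, "ry": 0, "rz": 0}, {"gripper": -0.3, "tx": 0, "ty": 0, "tz": 0, "rx": 0, "ry": 0, "rz": 0}, {"gripper": 1, "tx": 0, "ty": 0, "tz": 0, "rx": 0, "ry": 0, "rz": 0}, {"gripper": 1, "tx": 0, "ty": 0, "tz": 0, "rx": 0, "ry": 0, "rz": 0}, {"gripper": 1, "tx": 0, "ty": 0, "tz": 0, "rx": 0, "ry": 0, "rz": 0}, {"gripper": 1, "tx": 0, "ty": 0, "tz": 0, "rx": 0, "ry": 0, "rz": 0}, {"gripper": 1, "tx": 0, "ty": 0, "tz": 0, "rx": 0, "ry": 0, "rz": 0}, {"gripper": 1, "tx": 0, "ty": 0, "tz": 0, "rx": 0, "ry": 0, "rz": 0}], "grip_force": 70}}

```text
time: 25.88
tcp_pos: [0.6108, 0.0554, 0.0507]
tcp_rot: [2.051, 2.379, 0.001]
force: [-2.2, -0.8, 6.3]
finger_gap: 0.295
```

```bash
python3 - <<'E'
from h import *
from workcell import robot
s=robot.state(); show(s); print(w2t(s["tcp_pos"]), "F tray",s["force"]@RT)
p=snap(robot,"b7",(250,110,390,235),5)
E
```

```text
25.88 [0.6108 0.0554 0.0507] [[-0.147, 0.989, 0.001], [0.989, 0.147, -0.0], [-0.0, 0.001, -1.0]] F [-2.2 -0.8  6.3] gap 0.295
[[0.00106552 0.07758023 0.05069936]] F tray [-2.29086908 -0.47252131  6.25643805]
```

View pics/b7.png

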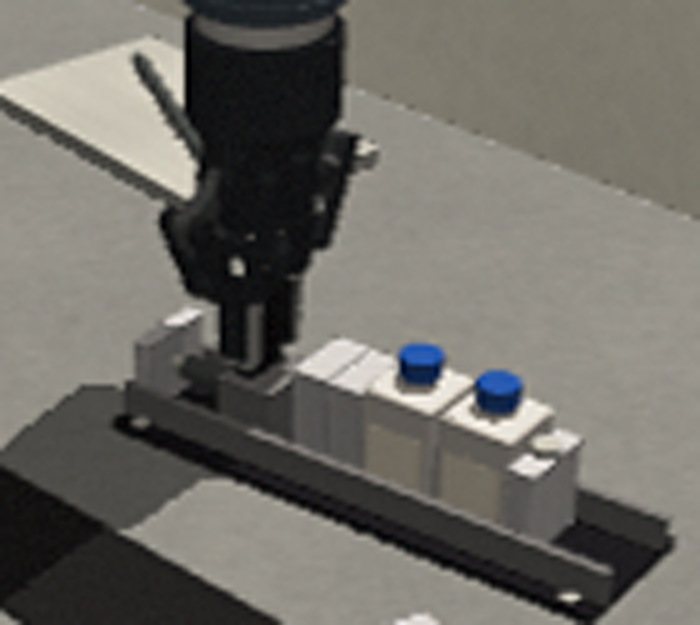

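Emit:
{"fn": "apply_moves", "kwargs": {"increments": [{"gripper": 1, "tx": -0.08, "ty": 0, "tz": 0, "rx": 0, "ry": 0, "rz": 0}, {"gripper": 1, "tx": -0.08, "ty": 0, "tz": 0, "rx": 0, "ry": 0, "rz": 0}, {"gripper": 1, "tx": -0.08, "ty": 0, "tz": 0, "rx": 0, "ry": 0, "rz": 0}, {"gripper": 1, "tx": -0.08, "ty": 0, "tz": 0, "rx": 0, "ry": 0, "rz": 0}, {"gripper": 1, "tx": 0, "ty": 0, "tz": 0, "rx": 0, "ry": 0, "rz": 0}]}}

```text
time: 26.55
tcp_pos: [0.6118, 0.0491, 0.0507]
tcp_rot: [-2.05, -2.38, -0.003]
force: [-2.1, 3.4, 5.1]
finger_gap: 0.287
```

```bash
cat > f.py <<'E'
from h import *
from workcell import robot
import sys
s=robot.state(); show(s); print(w2t(s["tcp_pos"]), "F tray",s["force"]@RT, s["torque"])
p=snap(robot,sys.argv[1],(250,110,390,235),5)
E
python3 f.py c1
```

```text
26.55 [0.6118 0.0491 0.0507] [[-0.148, 0.989, 0.001], [0.989, 0.148, 0.002], [0.002, 0.001, -1.0]] F [-2.1  3.4  5.1] gap 0.287
[[0.0011133  0.07122003 0.05073117]] F tray [-1.56802521  3.64998507  5.11320606] [0.59670141 0.54970632 0.03117407]
```

Emit:
{"fn": "apply_moves", "kwargs": {"increments": [{"gripper": 1, "tx": -0.06, "ty": 0, "tz": 0, "rx": 0, "ry": 0, "rz": 0}, {"gripper": 1, "tx": -0.06, "ty": 0, "tz": 0, "rx": 0, "ry": 0, "rz": 0}, {"gripper": 1, "tx": -0.06, "ty": 0, "tz": 0, "rx": 0, "ry": 0, "rz": 0}, {"gripper": 1, "tx": -0.06, "ty": 0, "tz": 0, "rx": 0, "ry": 0, "rz": 0}, {"gripper": 1, "tx": 0, "ty": 0, "tz": 0, "rx": 0, "ry": 0, "rz": 0}]}}

```text
time: 27.22
tcp_pos: [0.6127, 0.0436, 0.0507]
tcp_rot: [-2.049, -2.38, -0.003]
force: [-2.9, 3.2, 5.8]
finger_gap: 0.293
```

```bash
python3 f.py c2
```

```text
27.23 [0.6127 0.0436 0.0507] [[-0.148, 0.989, 0.001], [0.989, 0.148, 0.002], [0.002, 0.001, -1.0]] F [-2.9  3.2  5.8] gap 0.293
[[0.00117729 0.06559814 0.05074265]] F tray [-2.38316437  3.6234103   5.77611904] [ 0.67659642  0.52177337 -0.08223735]
```

View pics/c2.png

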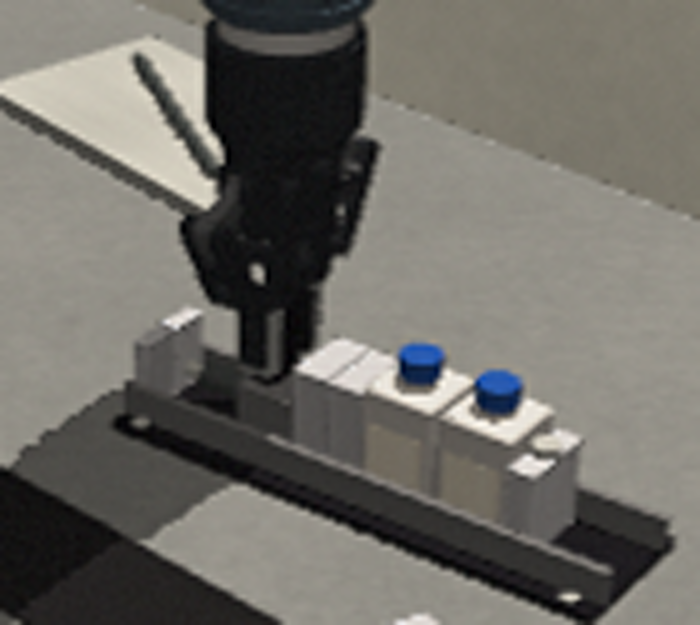

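Emit:
{"fn": "apply_moves", "kwargs": {"increments": [{"gripper": 1, "tx": -0.05, "ty": 0, "tz": 0, "rx": 0, "ry": 0, "rz": 0}, {"gripper": 1, "tx": -0.05, "ty": 0, "tz": 0, "rx": 0, "ry": 0, "rz": 0}, {"gripper": 1, "tx": -0.05, "ty": 0, "tz": 0, "rx": 0, "ry": 0, "rz": 0}, {"gripper": 1, "tx": -0.05, "ty": 0, "tz": 0, "rx": 0, "ry": 0, "rz": 0}, {"gripper": 1, "tx": 0, "ty": 0, "tz": 0, "rx": 0, "ry": 0, "rz": 0}, {"gripper": 1, "tx": 0, "ty": 0, "tz": 0, "rx": 0, "ry": 0, "rz": 0}]}}

```text
time: 28.02
tcp_pos: [0.6133, 0.0396, 0.0508]
tcp_rot: [-2.048, -2.38, -0.004]
force: [-2.9, 6.0, 6.3]
finger_gap: 0.295
```

```bash
python3 f.py c3
```

```text
28.02 [0.6133 0.0396 0.0508] [[-0.149, 0.989, 0.001], [0.989, 0.149, 0.003], [0.003, 0.001, -1.0]] F [-2.9  6.   6.3] gap 0.295
[[0.00119237 0.06156289 0.05075734]] F tray [-2.02072491  6.39196644  6.33665677] [ 0.96920834  0.56902625 -0.08865704]
```

View pics/c3.png

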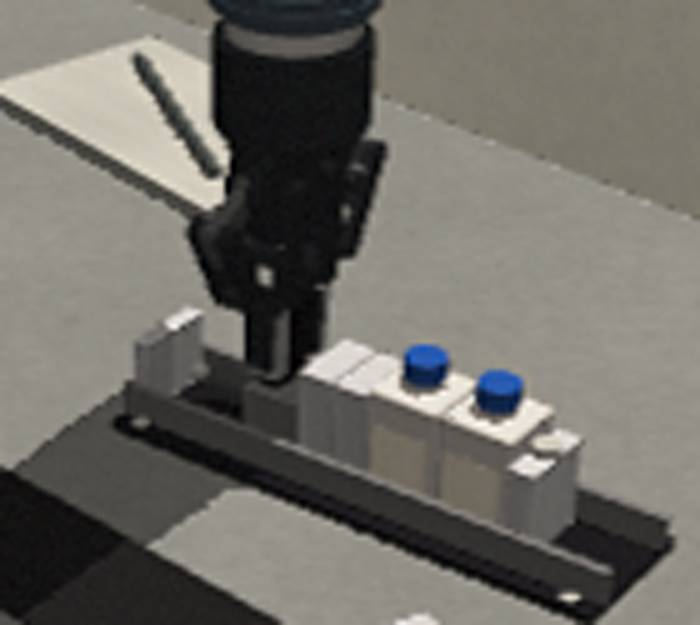

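Emit:
{"fn": "apply_moves", "kwargs": {"increments": [{"gripper": 1, "tx": -0.04, "ty": 0, "tz": 0, "rx": 0, "ry": 0, "rz": 0}, {"gripper": 1, "tx": -0.04, "ty": 0, "tz": 0, "rx": 0, "ry": 0, "rz": 0}, {"gripper": 1, "tx": -0.04, "ty": 0, "tz": 0, "rx": 0, "ry": 0, "rz": 0}, {"gripper": 1, "tx": -0.04, "ty": 0, "tz": 0, "rx": 0, "ry": 0, "rz": 0}, {"gripper": 1, "tx": 0, "ty": 0, "tz": 0, "rx": 0, "ry": 0, "rz": 0}, {"gripper": 1, "tx": 0, "ty": 0, "tz": 0, "rx": 0, "ry": 0, "rz": 0}]}}

```text
time: 28.82
tcp_pos: [0.6133, 0.0394, 0.0508]
tcp_rot: [-2.044, -2.38, -0.008]
force: [-4.1, 12.8, 6.7]
finger_gap: 0.295
```

```bash
python3 f.py c4
```

```text
28.82 [0.6133 0.0394 0.0508] [[-0.151, 0.989, -0.0], [0.989, 0.151, 0.007], [0.007, 0.001, -1.0]] F [-4.1 12.8  6.7] gap 0.295
[[0.00121398 0.06133042 0.05077397]] F tray [-2.21069976 13.21720125  6.73771286] [ 2.2408522   0.86680613 -0.23001146]
```

View pics/c4.png

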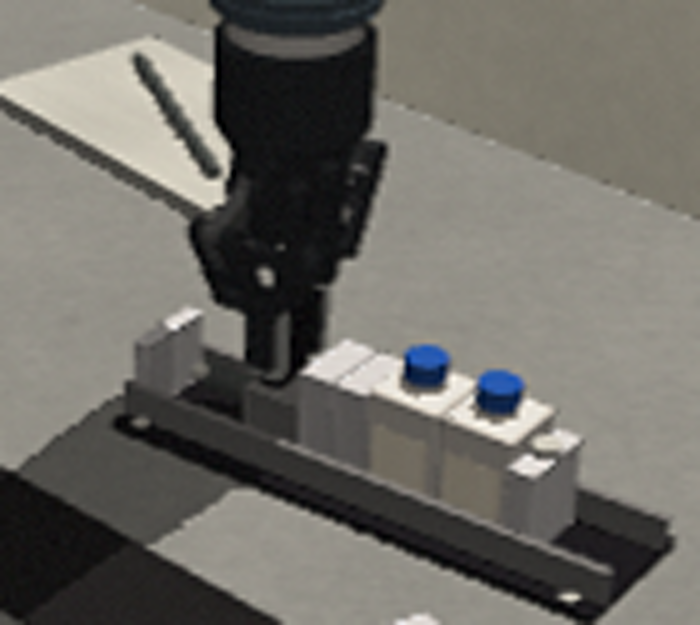

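Emit:
{"fn": "apply_moves", "kwargs": {"increments": [{"gripper": 1, "tx": -0.04, "ty": 0, "tz": 0, "rx": 0, "ry": 0, "rz": 0}, {"gripper": 1, "tx": -0.04, "ty": 0, "tz": 0, "rx": 0, "ry": 0, "rz": 0}, {"gripper": 1, "tx": -0.04, "ty": 0, "tz": 0, "rx": 0, "ry": 0, "rz": 0}, {"gripper": 1, "tx": 0, "ty": 0, "tz": 0, "rx": 0, "ry": 0, "rz": 0}, {"gripper": 1, "tx": 0, "ty": 0, "tz": 0, "rx": 0, "ry": 0, "rz": 0}, {"gripper": 1, "tx": 0, "ty": 0, "tz": 0, "rx": 0, "ry": 0, "rz": 0}, {"gripper": 1, "tx": 0, "ty": 0, "tz": 0, "rx": 0, "ry": 0, "rz": 0}]}}

```text
time: 29.75
tcp_pos: [0.6133, 0.0393, 0.0508]
tcp_rot: [-2.04, -2.38, -0.011]
force: [-5.3, 18.5, 6.5]
finger_gap: 0.288
```

```bash
python3 f.py c5; python3 - <<'E'
from h import *
from workcell import robot
snap(robot,"c6",(290,165,375,225),9); snap(robot,"c6t",(225,150,345,205),6.6,"top")
E
```

```text
29.75 [0.6133 0.0393 0.0508] [[-0.153, 0.988, -0.001], [0.988, 0.153, 0.01], [0.01, 0.001, -1.0]] F [-5.3 18.5  6.5] gap 0.288
[[0.00119174 0.06128232 0.05076473]] F tray [-2.61464826 19.05780983  6.47912942] [ 3.16928587  1.1036991  -0.31213524]
```

View pics/c6.png

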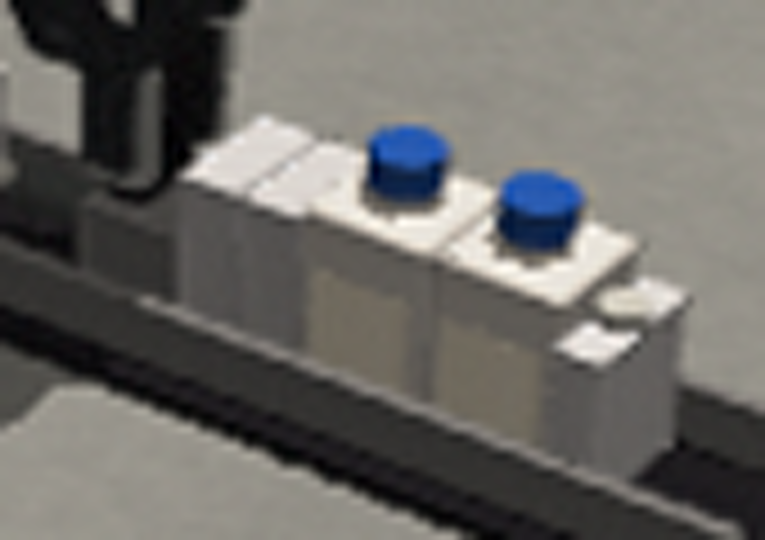

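View pics/c6t.png

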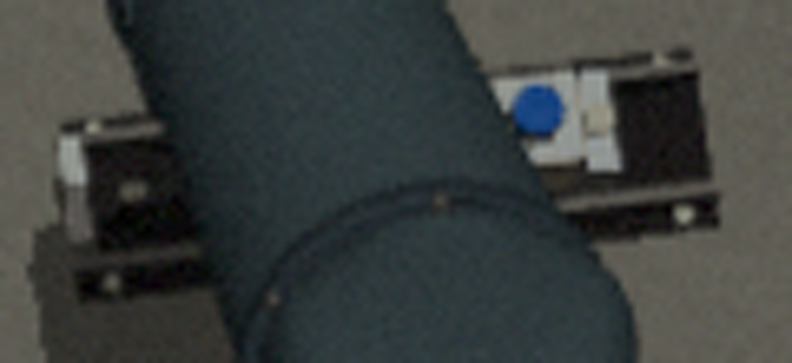

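```bash
python3 - <<'E'
from workcell import robot
print(robot.hand_in()); s=robot.state(); print(s["time"],s["force"],s["tcp_pos"])
E
```

```text
the job is handed in; nothing more can be done
None
the job is handed in; nothing more can be done
```

The job is handed in at about 30 s. The tipped bottle was stood upright beside its neighbour and let go. Two grey spacers then went side by side between it and the pusher. I finished gripping the pusher handle and holding it pressed against them.

- **Squeeze:** the last reading was about 19 N along the lane at the hand. The pusher had travelled roughly 16 mm of its 36 mm, and about 3 mm more commanded push moved it only about 0.05 mm. I estimate the spring takes about 4.6 N of that.
- **Row:** the side picture shows both spacers and both bottles upright, with no visible gaps between them, against the stop. The top camera saw only the end bottle and the stop because the arm blocked the rest.
- **Not measured directly:** I could not measure the contact forces between the parts. Tilts and gaps were judged from the pictures, with the two cameras disagreeing by about 2–5 mm.
- **Bystanders:** I made no contact with the well plate, the jar, the screwdriver or the coloured look-alikes, but I did not re-measure their positions at the end.

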